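# Bring the inspection head round its curved rail and start the recording

### The arm

A 6-joint arm with a two-finger parallel gripper is mounted at the origin on the work surface. World frame = base frame: x ahead of the robot, y to its left, z up, the work surface at z = 0. Lengths are in mm, angles in degrees, forces in N, time in s.
With the tool pointing down it reaches from about 300 to 850 mm from the base axis. Payload 4.2 kg.
Tool frame: the origin (TCP) lies midway between the tips of the shut fingers; the grasp point (between the pads) lies 19 mm behind it (env.grip_point_offset is the distance from the TCP to the grasp point, in mm); z points along the fingers, x is the direction in which the jaws open and shut, and the axes are right-handed (so a half turn about z gives the same grasp; the last joint's range is limited). The gripper opens to 91 mm and grips with 3 to 60 N. Pads are 32 mm wide; open, the fingers measure 118 mm over their backs; the gripper's body (76 mm by 178 mm) begins 60 mm behind the grasp point.
Start: joints at [-67.151, 18.312, 89.639, -0, 72.044, -1.146], TCP at [233.838, -525.324, 189.976] pointing down, gripper open.
Joint ranges: [-177.97, 177.97], [-48.28, 115.42], [12.27, 149.76], [-77.06, 257.06], [2.81, 150.46], [-146.56, 146.56]. Speed limits (degrees/s): [147.25, 147.25, 180, 180, 180, 180].

### API

Orientations are given as [roll, pitch, yaw] about the fixed x, y, z axes, in that order (R = Rz(yaw) Ry(pitch) Rx(roll)).
In Python, from workcell import env gives the robot as it stands.
- The arm moves only by the shell command python3 -m pendant 'ROWS' [FORCE]. ROWS is JSON, a list of rows, each an object with "xyz": the shift along the tool's x, y, z in m, a list of three; "roll": the turn about the tool's z in degrees; "jaw": the closure, from 0 (fully open) to 1 (shut). A call has exactly 8 rows; each row is the pose to reach, as a shift and turn from the pose commanded when the call began, along the tool's axes at that moment; what a row does not reach only later rows make up. A row lasts 1/8 s, in which the tool goes at most 62.5 mm and 10.7 degrees, less where a joint would pass 70% of its speed; a pose out of reach is approached as far as the arm can. A call with a gripper value outside its range is refused whole. The fingers move at their own pace and stop on an object; FORCE is the grip in N (left out, the last holds). Time passes only in rows, so rows that repeat a pose let the fingers close, or fill a call up. It gives the time, the measured TCP pose, the force and the opening at its end, in the units of the state.
- env.state(): the state, without advancing time (a new reading comes with each control period).
- env.grab_frame(name): name is "scene" or "top"; returns (picture, depth): 420x560x3 uint8, blue, green, red; 420x560 float32, mm along the optical axis (not along the pixel's ray), 0 where there is no reading.
- env.camera_params(name): a dict with "camera_matrix" (3x3 intrinsics, pixels), "cam_to_world" (4x4, takes a point from camera to world coordinates). Camera axes: x right, y up, looking along -z (the intrinsics and any distortion apply to the point x, -y, -z); pixel columns grow to the right and rows downward; lengths in mm; the calibration is good to about 2 mm. A picture is of the moment at which its call begins. camera_params takes no time and is no camera call.
- env.job_done(): hands the job in, once; it reports no verdict.
The state is a dict: "time_s": time; "qpos": joint angles; "qvel": joint speeds; "effort": joint torques, N m; "ee_pos": TCP position; "ee_rot": TCP orientation; "force": force on the tool from outside, world axes, zero at the start; "torque": the same for the moment, N m; "gripper_width": finger opening in mm.
Only numpy, scipy, OpenCV 4.12 (cv2) and the standard library are available. Lean on these libraries where they do the work, as an engineer would, in place of code of your own. Each camera call takes 0.05 s, during which the arm holds its last target. There are 200 camera calls.

### The job

Slide the inspection head along the curved guide rod of the red stand, round the bend, until it rests fully home against the rubber-faced stop collar, pushing it home gently. Then press the green record key just until it clicks, no further, and let it go. Leave the yellow key, the board stack and everything else on the bench alone.

Things in the scene. Friction and masses are not known exactly. Their poses are not given: they have to be found in the camera images.
- stand: Red assembly stand carrying a curved guide rod, fixed to the bench, its place and heading differ each time. Origin on the bench under the centre of the rod's arc; z up. Round steel rod, 14 mm diameter, level, axis 130 mm above the bench, held only at its two ends by red posts 142 mm high, 24 mm wide. Red base bars up to 18 mm high.
- arc_centre (a point): Centre of the rod's arc, 130 mm above the bench. In the stand's frame (mm, level) the rod's axis runs straight along +x from (-148, -140) to (0, -140); then on an arc of radius 140 about this centre, counterclockwise seen from above, from -90 to +20 degrees, ending at (132, 48); then straight on along the tangent for 65 to the collar, with a post 20 beyond the collar's face.
- rod_start (a point): Start of the rod, at the face of the first post (stand frame (-148, -140, 130) mm); this post reaches 20 mm further back.
- head: Inspection head, loose, threaded on the rod, 60 mm long, 0.25 to 0.5 kg. Origin on the bore's axis, half-way along. x: along the rod in the direction it has to travel; y: towards the arc's centre; z up. Bore 19 mm diameter, 50 mm long: it hangs 2.5 mm low on the rod, with play, and can roll on it. Starts on the first straight, its middle 45 to 75 mm before the arc.
- head_rear (a point): Centre of the trailing outer face of the head (x = -30 mm). A square aluminium flange, 58 x 58 mm and 6 mm thick, centred on the bore, closes each end. Black camera pod below, 44 x 52 mm, 29 to 75 mm under the bore's axis, lens to +y reaching 46 mm. Pushed at the rod's height, on both sides of the rod, it slides with about 0.5 to 3 N; pushed high above the rod it cocks and drags.
- head_front (a point): Centre of the leading outer face of the head (on the bore's axis, x = +30 mm in the head's frame).
- collar: Stop collar fixed on the rod near its far end: 42 mm diameter, 19 mm long, black rubber face towards the head, brass behind. Origin at the centre of the rubber face, on the rod's axis; its x axis runs along the rod in the head's direction of travel. The head is home when its leading face meets this face. It does not give way.
- rec_pod: Grey key pod with the green record key, 85 x 66 x 30 mm, fixed to the bench. Origin at the centre of its underside. May have changed places with the yellow-key pod.
- rec_pod_top (a point): Centre of the flat top of the green key's pod, 30 mm above the bench, on the key's axis. The round green key, 34 mm diameter, stands in a black ring above it. The ring is screwed up or down in the pod, so the key's top lies 11.5 to 15.5 mm above this point, differently each time and not reported: feel for it.
- rec_key (a joint): Travel of the green key in m from where it rests, 0 up, 0.0055 at the bottom. It is a tactile dome: resistance rises to a peak of about 6.4 N near 1.5 mm of travel, then drops, by 1 N at 3 mm and by 3 N at 4.4 mm (the click), with a hard stop at 5.5 mm. It springs back by itself.
- light_pod: The like grey pod with the yellow key (not to be pressed). Origin at the centre of its underside.
- light_key (a joint): Travel of the yellow key in m, 0 up.
- stack: Stack of circuit boards on four rods, 96 x 96 mm, 118 mm high, loose on the stand in the middle of the arc, fragile. Origin at the centre of its underside.
- pliers: Green-handled pliers, 130 mm long, lying on the bench.
- driver: Screwdriver lying on the bench.
- flask: White closed bottle, 150 mm high, 60 mm diameter, upright.
- tray: Blue open tray, 140 x 100 x 30 mm.
- panel: Green circuit board lying in the blue tray.
- screw_cup: Aluminium cup, 50 mm high, 64 mm diameter.
- cal_disc: Yellow disc, 70 mm diameter, 12 mm thick.
There are look-alikes about, which are no part of the job. What is shaped like the head but purple is not meant.

How it is judged (in metres and radians):
On the way, in this order (a step that is already met when the one before it is completed fails the run):
1. the head is pushed home: its leading face bears against the stop collar (x of head_front in the frame of collar above -0.003 m and contact force between head and collar above 0.3 N).
2. the green record key is pressed through its click (value of joint rec_key above 0.002 m).
At the end, for the whole second after the job is handed in: The head hangs upright (within 20 degrees) and still on the rod, its leading face within 4 mm of the collar's face and square to it (0.2 rad), and the green key is up again (less than 1 mm down) (x of head_front in the frame of collar above -0.004 m and angle between the x axis of head and the x axis of collar, either way round below 0.2 rad and angle between head's own z axis and vertical below 0.35 rad and linear speed of head below 0.02 m/s and value of joint rec_key below 0.001 m); the robot touches nothing.
It fails at once if the head was rammed against the collar (over 25 N) (contact force between head and collar above 25 N).
It fails at once if the green key was pressed well past its click (beyond 4.8 mm of its 5.5 mm travel) (value of joint rec_key above 0.0048 m).
It fails at once if the green key was pressed before the head was home (value of joint rec_key above 0.001 m and x of head_front in the frame of collar below -0.006 m).
It fails at once if the yellow key was pressed (value of joint light_key above 0.0015 m).
It fails at once if the board stack (over 6 mm) or another bystander (over 20 mm) was moved (distance of any of pliers, driver, flask, tray, panel, screw_cup, cal_disc from where it was at the start of the episode above 0.02 m or distance of stack from where it was at the start of the episode above 0.006 m).
It also fails if it takes over 67 s, if anything falls off the work surface, if the arm or the gripper's body presses on something with over 40 N, if the wrist force passes 120 N, or if a joint passes its speed limit or range.

## Working session

There is one attempt and no reset: what is moved stays moved. The work goes in short steps, Python scripts to look and compute and a shell command to move; the robot and the scene stay as the last step left them, time stands still between calls to the robot, and variables do not carry over. Pictures are saved under pics/ and viewed, about 8 in all and at most 12, crops included, and the job is handed in when it is done.

```bash
ls; mkdir -p pics; python3 - <<'E'
from workcell import env
import cv2,numpy as np
for n in("scene","top"):
    p,d=env.grab_frame(n);cv2.imwrite(f"pics/{n}0.png",p);np.savez(f"pics/{n}0.npz",p=p,d=d)
    c=env.camera_params(n);print(n,c)
a=cv2.imread("pics/top0.png");cv2.imwrite("pics/top0b.png",cv2.resize(a,(800,600)))
a=cv2.imread("pics/scene0.png");cv2.imwrite("pics/scene0b.png",cv2.resize(a,(800,600)))
print(env.state())
E
```

```text
pics
scene {'camera_matrix': array([[465.75605361,   0.        , 280.34238579],
       [  0.        , 465.75605361, 206.61636976],
       [  0.        ,   0.        ,   1.        ]]), 'cam_to_world': array([[ 8.66339675e-01, -3.66455826e-01,  3.39360715e-01,
         1.00992109e+03],
       [ 4.99364052e-01,  6.48512234e-01, -5.74514948e-01,
        -8.78963858e+02],
       [-9.54522547e-03,  6.67189635e-01,  7.44826744e-01,
         1.14089816e+03],
       [ 0.00000000e+00,  0.00000000e+00,  0.00000000e+00,
         1.00000000e+00]])}
top {'camera_matrix': array([[460.02181718,   0.        , 288.90189764],
       [  0.        , 460.02181718, 213.3213728 ],
       [  0.        ,   0.        ,   1.        ]]), 'cam_to_world': array([[ 8.49022275e-04,  9.95127058e-01, -9.85972496e-02,
         4.16896890e+02],
       [-9.99965153e-01,  2.60174474e-05, -8.34812357e-03,
        -8.11644460e+01],
       [-8.30487840e-03,  9.86009016e-02,  9.95092403e-01,
         1.41470843e+03],
       [ 0.00000000e+00,  0.00000000e+00,  0.00000000e+00,
         1.00000000e+00]])}
{'time_s': 0.1, 'qpos': array([-6.71525948e+01,  1.83481106e+01,  8.96987232e+01, -1.70827503e-03,
        7.20450129e+01, -1.14606997e+00]), 'qvel': array([-0.02127405, -0.03219631, -0.25131356,  0.04468671, -0.00384947,
       -0.01553596]), 'effort': array([ 8.92663411e-04, -4.13332665e+01, -2.32509238e+01,  7.29510491e-02,
        4.22139012e-02, -6.89506965e-05]), 'ee_pos': array([ 233.61307264, -524.86726984,  189.20776095]), 'ee_rot': array([-1.79999787e+02,  9.18608614e-02, -6.60059967e+01]), 'force': array([0.3378855 , 0.05810251, 0.66214879]), 'torque': array([ 0.04276213, -0.04446432, -0.05054566]), 'gripper_width': 91.29372611357041}
```

View pics/top0b.png

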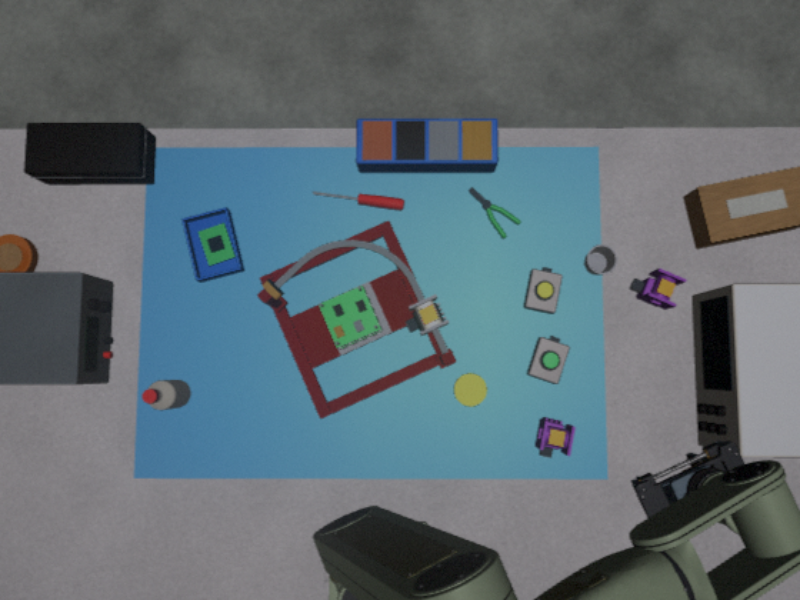

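View pics/scene0b.png

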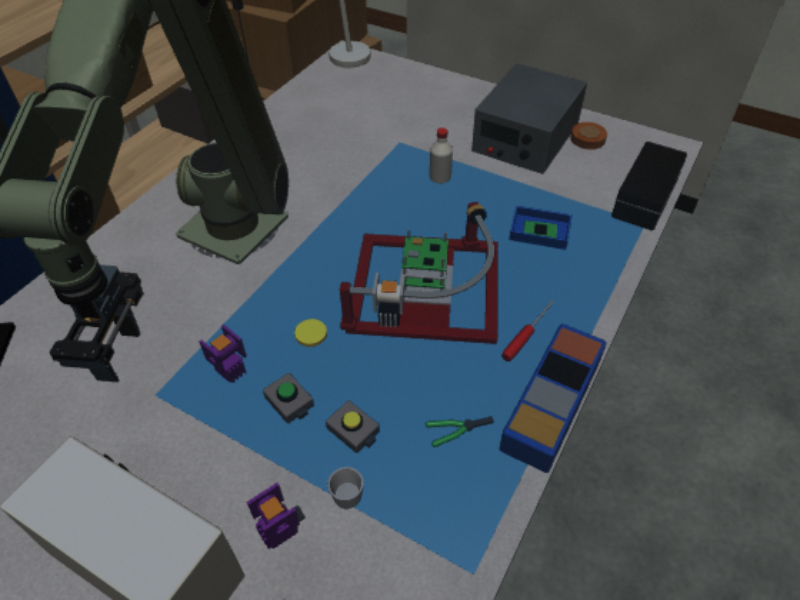

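The green key pod is at (550,360) and the yellow at (544,290). The white head with an orange top is on the rod at (428,315), the brass collar at (272,292) and the first post at (443,357). The purple heads at (660,288) and (555,437) are look-alikes. Next I fit the stand pose from depth.

```bash
cat > h.py <<'E'
import numpy as np
from workcell import env
def cloud(d,n):
    c=env.camera_params(n);K=c["camera_matrix"];T=c["cam_to_world"]
    v,u=np.indices(d.shape)
    P=np.stack([(u-K[0,2])/K[0,0]*d,-(v-K[1,2])/K[1,1]*d,-d],-1)
    W=P@T[:3,:3].T+T[:3,3]; W[d<=0]=np.nan
    return W
def arc(s):  # s=0 at arc start; returns stand-frame xy, heading(rad)
    a=140*np.radians(110)
    if s<0:return np.array([s,-140.]),0.
    t=min(s,a)/140; r=max(s-a,0)
    return np.array([140*np.sin(t)+r*np.cos(t),-140*np.cos(t)+r*np.sin(t)]),t
E
python3 - <<'E'
from h import *
import cv2
from scipy.optimize import least_squares
from scipy.spatial import cKDTree
f=np.load("pics/top0.npz");W=cloud(f["d"],"top");hsv=cv2.cvtColor(f["p"],cv2.COLOR_BGR2HSV).astype(int)
S=np.array([arc(s)[0] for s in np.arange(-148,334,1.)])
def tr(q,X):
    c,s=np.cos(q[2]),np.sin(q[2]);return X@np.array([[c,s],[-s,c]])+q[:2]
sc=0.7
v,u=np.indices(hsv.shape[:2])
m=(u>262*sc)&(u<455*sc)&(v>232*sc)&(v<368*sc)&(W[...,2]>124)&(W[...,2]<141)&(hsv[...,1]<70)
P=W[m][:,:2];print(len(P),np.median(W[m][:,2]))
c0=W[int(315*sc),int(350*sc)][:2];print("stack~",W[int(315*sc),int(350*sc)])
best=None
for cx in(-40,0,40):
  for cy in(-40,0,40):
    fn=lambda q:cKDTree(tr(q,S)).query(P)[0]
    r=least_squares(fn,[c0[0]+cx,c0[1]+cy,np.radians(20)],loss="soft_l1",f_scale=2,diff_step=1e-4)
    if best is None or r.cost<best.cost:best=r
q=best.x;d=fn(q);print("stand",q[:2],np.degrees(q[2]),"resid",np.median(d),np.percentile(d,90))
print("post start",tr(q,np.array([[-158,-140]])),"collar",tr(q,S[-1:]))
def comp(name,m):
    print(name,m.sum(),np.round(np.nanmedian(W[m],0),1),np.round(np.nanpercentile(W[m],[5],axis=0),1),np.round(np.nanpercentile(W[m],[95],axis=0),1))
red=((hsv[...,0]<8)|(hsv[...,0]>172))&(hsv[...,1]>120)
comp("post1",red&(W[...,2]>125)&(v>230)&(u>280)&(u<330))
comp("green key",(hsv[...,0]>45)&(hsv[...,0]<80)&(hsv[...,1]>100)&(u>370)&(u<400)&(v>235)&(v<270))
comp("yellow key",(hsv[...,0]>20)&(hsv[...,0]<35)&(hsv[...,1]>100)&(u>370)&(u<400)&(v>185)&(v<220))
comp("green pod",(W[...,2]>22)&(W[...,2]<60)&(u>365)&(u<405)&(v>232)&(v<272))
h=(W[...,2]>147)&(u>280)&(u<320)&(v>200)&(v<240)
comp("head top",h)
R=np.array([[np.cos(q[2]),-np.sin(q[2])],[np.sin(q[2]),np.cos(q[2])]])
L=(W[h][:,:2]-q[:2])@R
print("head in stand x,y pct",np.percentile(L,[0,2,50,98,100],axis=0).round(1).tolist())
hist=np.histogram(W[h][:,2],8);print(hist)
np.save("stand.npy",q)
E
```

```text
786 135.26708250060813
stack~ [526.44931985  56.90816013 117.13942797]
stand [525.95754757  55.78696376] 24.668862072568924 resid 3.8383547232853745 14.172863402959084
post start [[ 440.80965438 -137.38093287]] collar [[580.37627844 199.8797103 ]]
post1 37 [ 441.3 -137.2  140.6] [[ 433.2 -148.2  137.1]] [[ 449.7 -131.   144.2]]
green key 106 [ 437.5 -354.9   44.3] [[ 425.7 -369.3   38.8]] [[ 452.3 -340.5   48.2]]
yellow key 101 [ 584.6 -346.2   41.2] [[ 571.6 -360.5   36. ]] [[ 599.  -331.8   46.4]]
green pod 619 [ 437.6 -351.7   30.2] [[ 399. -385.   25.]] [[ 476.4 -321.6   45.8]]
head top 213 [523.7 -98.4 152.4] [[ 493.  -124.1  147.6]] [[554.9 -72.5 158.4]]
head in stand x,y pct [[-96.5, -168.8], [-95.8, -165.7], [-66.6, -139.4], [-36.8, -113.4], [-36.2, -111.1]]
(array([36, 36, 38, 32, 28, 30,  8,  5]), array([147.00751088, 148.88829915, 150.76908741, 152.64987568,
       154.53066394, 156.4114522 , 158.29224047, 160.17302873,
       162.053817  ]))
```

```bash
python3 - <<'E'
from h import *
import cv2
from scipy.optimize import least_squares
from scipy.spatial import cKDTree
f=np.load("pics/top0.npz");W=cloud(f["d"],"top");img=f["p"]
hsv=cv2.cvtColor(img,cv2.COLOR_BGR2HSV).astype(int)
q=np.load("stand.npy")
ss=np.arange(-148,314,1.);S=np.array([arc(s)[0] for s in ss])
def tr(q,X):
    c,s=np.cos(q[2]),np.sin(q[2]);return X@np.array([[c,s],[-s,c]])+q[:2]
m=(W[...,2]>124)&(W[...,2]<141)&(hsv[...,1]<70)
P=W[m][:,:2]
for _ in range(4):
    d,i=cKDTree(tr(q,S)).query(P); k=(d<9)&((ss[i]<-105)|(ss[i]>-25))&(ss[i]<290)&(ss[i]>-145)
    q=least_squares(lambda q:cKDTree(tr(q,S)).query(P[k])[0],q,loss="soft_l1",f_scale=2,diff_step=1e-4).x
print(k.sum(),q[:2],np.degrees(q[2]),np.median(d[k]),"collar",tr(q,S[[-1]]),"post",tr(q,np.array([[-158,-140]])))
np.save("stand.npy",q)
c=env.camera_params("top");K=c["camera_matrix"];T=np.linalg.inv(c["cam_to_world"])
def pj(p):
    x=T[:3,:3]@p+T[:3,3];return int(round(3*(K[0,0]*x[0]/-x[2]+K[0,2]-170))),int(round(3*(K[1,1]*x[1]/x[2]+K[1,2]-140)))
im=cv2.resize(img[140:330,170:430],None,fx=3,fy=3,interpolation=cv2.INTER_CUBIC)
for p in tr(q,S)[::4]:cv2.circle(im,pj(np.r_[p,137]),1,(255,0,255),-1)
cv2.circle(im,pj(np.array([438,-354,44])),3,(255,0,255),-1)
cv2.imwrite("pics/ov.png",im)
E
```

```text
583 [526.32061301  55.31639632] 24.496466950380167 3.442244389149597 collar [[595.18995778 184.97887901]] post [[ 440.59189049 -137.59442799]]
```

View pics/ov.png

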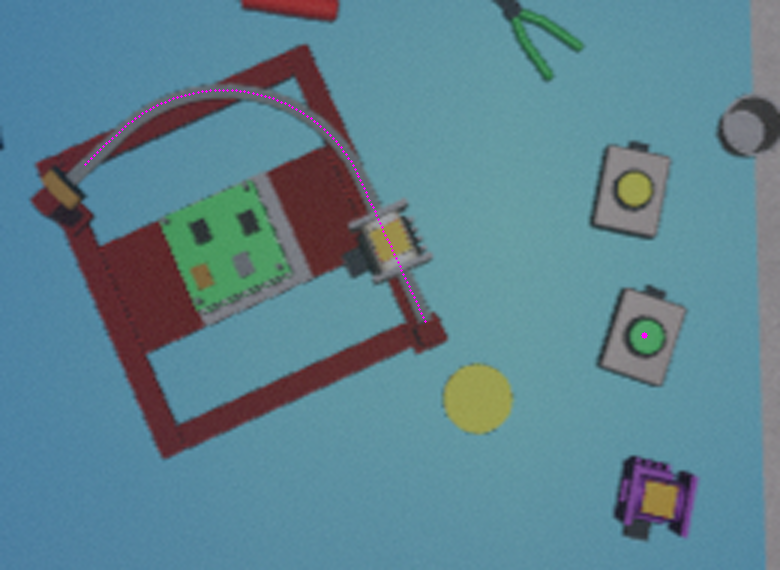

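```bash
cat >> h.py <<'E'
import json
def stand_pt(s):
    q=np.load("stand.npy");p,t=arc(s);c,n=np.cos(q[2]),np.sin(q[2])
    return np.array([c*p[0]-n*p[1]+q[0],n*p[0]+c*p[1]+q[1]]),np.degrees(q[2]+t)-90
def rel(base,tgt):  # (x,y,z,yaw) -> tool shift m, roll deg
    y=np.radians(base[3]);d=np.array(tgt[:3])-base[:3]
    sh=np.array([np.cos(y)*d[0]+np.sin(y)*d[1],np.sin(y)*d[0]-np.cos(y)*d[1],-d[2]])
    return np.round(sh/1000,4).tolist(),round(-(tgt[3]-base[3]),1)
E
python3 - <<'E'
from h import *
p,y=stand_pt(-125);print(p,y,stand_pt(333.8),stand_pt(333.8-76))
print(rel(np.array([233.6,-524.9,189.2,-66]),np.r_[p,189,y]))
E
```

```text
[ 470.62145623 -123.91140268] -65.50353304961983 (array([580.61195993, 199.81538731]), np.float64(44.49646695038018)) (array([633.56282612, 145.31143911]), np.float64(40.002552368041734))
([-0.2699, -0.3796, 0.0002], np.float64(-0.5))
```

```bash
python3 -m pendant '[{"xyz":[-0.03,-0.042,0],"roll":-0.5,"jaw":0.69},{"xyz":[-0.065,-0.091,0],"roll":-0.5,"jaw":0.69},{"xyz":[-0.1,-0.14,0],"roll":-0.5,"jaw":0.69},{"xyz":[-0.135,-0.19,0],"roll":-0.5,"jaw":0.69},{"xyz":[-0.17,-0.24,0],"roll":-0.5,"jaw":0.69},{"xyz":[-0.205,-0.289,0],"roll":-0.5,"jaw":0.69},{"xyz":[-0.24,-0.338,0],"roll":-0.5,"jaw":0.69},{"xyz":[-0.2699,-0.3796,0],"roll":-0.5,"jaw":0.69}]'
python3 -m pendant '[{"xyz":[0,0,0],"roll":0,"jaw":0.69},{"xyz":[0,0,0],"roll":0,"jaw":0.69},{"xyz":[0,0,0],"roll":0,"jaw":0.69},{"xyz":[0,0,0],"roll":0,"jaw":0.69},{"xyz":[0,0,0],"roll":0,"jaw":0.69},{"xyz":[0,0,0.005],"roll":0,"jaw":0.69},{"xyz":[0,0,0.01],"roll":0,"jaw":0.69},{"xyz":[0,0,0.015],"roll":0,"jaw":0.69}]'
python3 - <<'E'
from h import *
import cv2
s=env.state();print(s["ee_pos"],s["ee_rot"],s["gripper_width"],s["force"])
p,d=env.grab_frame("scene");cv2.imwrite("pics/s1.png",cv2.resize(p[120:300,180:420],None,fx=3,fy=3,interpolation=cv2.INTER_CUBIC))
E
```

```text
time_s: 1.1
ee_pos: [471.5, -122.3, 189.7]
ee_rot: [180.0, 0.0, -65.5]
force: [0.3, -1.0, -0.3]
gripper_width: 27.8
time_s: 2.1
ee_pos: [470.7, -124.3, 174.4]
ee_rot: [180.0, 0.0, -65.5]
force: [-0.2, -0.9, 0.7]
gripper_width: 28.5
[ 470.71301737 -124.3337539   174.40945126] [ 1.79978896e+02  1.41283814e-02 -6.55059176e+01] 28.49719264064168 [-0.17862581 -0.94526435  0.67669818]
```

View pics/s1.png

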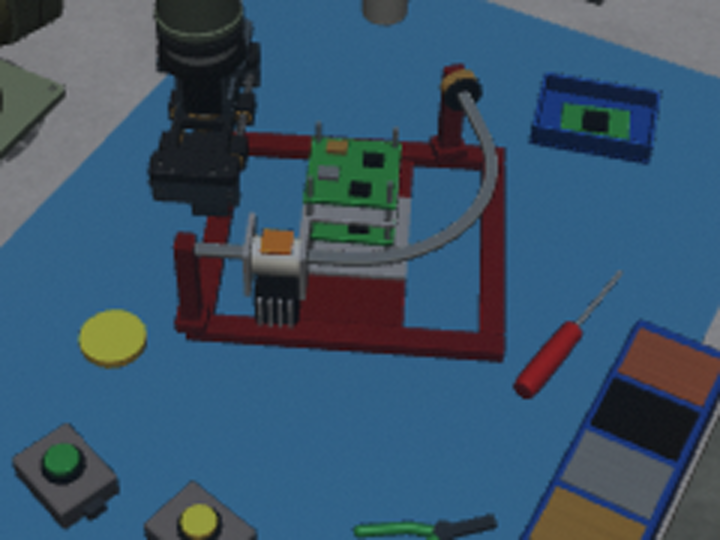

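```bash
python3 - <<'E'
from h import *
import cv2
c=env.camera_params("scene");K=c["camera_matrix"];T=np.linalg.inv(c["cam_to_world"])
def pj(p):
    x=T[:3,:3]@p+T[:3,3];return (K[0,0]*x[0]/-x[2]+K[0,2]-180)*3,(K[1,1]*x[1]/x[2]+K[1,2]-120)*3
for z in(253,193,174,130):print(z,pj(np.array([470.7,-124.3,z])))
print(pj(np.r_[stand_pt(-148)[0],130]),pj(np.r_[stand_pt(-96)[0],127]))
p,d=env.grab_frame("top");W=cloud(d,"top");np.savez("pics/t1.npz",p=p,d=d)
E
```

```text
253 (np.float64(211.56186746420596), np.float64(156.39724037315546))
193 (np.float64(215.18994081595253), np.float64(202.1850002192998))
174 (np.float64(216.28825781670756), np.float64(216.04620703346245))
130 (np.float64(218.74458014401299), np.float64(247.0459928490505))
(np.float64(195.65860136154873), np.float64(245.26417468725717)) (np.float64(248.3714336041976), np.float64(250.71515238506484))
```

Projections agree: the tips (216,216) sit over the rod, between the post face (196,245) and the head's rear flange (248,251). Next I descend and generate the push rows.

```bash
python3 -m pendant '[{"xyz":[0,0,0.01],"roll":0,"jaw":0.69},{"xyz":[0,0,0.02],"roll":0,"jaw":0.69},{"xyz":[0,0,0.03],"roll":0,"jaw":0.69},{"xyz":[0,0,0.04],"roll":0,"jaw":0.69},{"xyz":[0,0,0.05],"roll":0,"jaw":0.69},{"xyz":[0,0,0.06],"roll":0,"jaw":0.69},{"xyz":[0,0,0.066],"roll":0,"jaw":0.69},{"xyz":[0,0,0.066],"roll":0,"jaw":0.69}]'
cat > plan.py <<'E'
import sys
from h import *
def pose(s): p,y=stand_pt(s);return np.r_[p,108,y]
s0=float(sys.argv[1])
for ds in map(float,sys.argv[2:]):  # per call: mm per row
    b=pose(s0);print("from",s0)
    print(json.dumps([dict(zip(("xyz","roll","jaw"),(*rel(b,pose(s0+ds*(i+1))),0.69))) for i in range(8)]).replace(" ",""))
    s0+=8*ds
print("end",s0)
E
python3 plan.py -125 4 8 8 8
```

```text
time_s: 3.2
ee_pos: [470.6, -124.3, 108.5]
ee_rot: [180.0, 0.0, -65.5]
force: [-0.1, 1.3, 0.1]
gripper_width: 27.9
from -125.0
[{"xyz":[-0.0,-0.004,-0.0],"roll":-0.0,"jaw":0.69},{"xyz":[0.0,-0.008,-0.0],"roll":-0.0,"jaw":0.69},{"xyz":[-0.0,-0.012,-0.0],"roll":-0.0,"jaw":0.69},{"xyz":[-0.0,-0.016,-0.0],"roll":-0.0,"jaw":0.69},{"xyz":[-0.0,-0.02,-0.0],"roll":-0.0,"jaw":0.69},{"xyz":[-0.0,-0.024,-0.0],"roll":-0.0,"jaw":0.69},{"xyz":[0.0,-0.028,-0.0],"roll":-0.0,"jaw":0.69},{"xyz":[0.0,-0.032,-0.0],"roll":-0.0,"jaw":0.69}]
from -93.0
[{"xyz":[-0.0,-0.008,-0.0],"roll":-0.0,"jaw":0.69},{"xyz":[0.0,-0.016,-0.0],"roll":-0.0,"jaw":0.69},{"xyz":[-0.0,-0.024,-0.0],"roll":-0.0,"jaw":0.69},{"xyz":[0.0,-0.032,-0.0],"roll":-0.0,"jaw":0.69},{"xyz":[-0.0,-0.04,-0.0],"roll":-0.0,"jaw":0.69},{"xyz":[0.0,-0.048,-0.0],"roll":-0.0,"jaw":0.69},{"xyz":[-0.0,-0.056,-0.0],"roll":-0.0,"jaw":0.69},{"xyz":[0.0,-0.064,-0.0],"roll":-0.0,"jaw":0.69}]
from -29.0
[{"xyz":[-0.0,-0.008,-0.0],"roll":-0.0,"jaw":0.69},{"xyz":[-0.0,-0.016,-0.0],"roll":-0.0,"jaw":0.69},{"xyz":[-0.0,-0.024,-0.0],"roll":-0.0,"jaw":0.69},{"xyz":[-0.0,-0.032,-0.0],"roll":-1.2,"jaw":0.69},{"xyz":[-0.0004,-0.04,-0.0],"roll":-4.5,"jaw":0.69},{"xyz":[-0.0013,-0.0479,-0.0],"roll":-7.8,"jaw":0.69},{"xyz":[-0.0026,-0.0558,-0.0],"roll":-11.0,"jaw":0.69},{"xyz":[-0.0044,-0.0636,-0.0],"roll":-14.3,"jaw":0.69}]
from 35.0
[{"xyz":[-0.0002,-0.008,-0.0],"roll":-3.3,"jaw":0.69},{"xyz":[-0.0009,-0.016,-0.0],"roll":-6.5,"jaw":0.69},{"xyz":[-0.0021,-0.0239,-0.0],"roll":-9.8,"jaw":0.69},{"xyz":[-0.0036,-0.0317,-0.0],"roll":-13.1,"jaw":0.69},{"xyz":[-0.0057,-0.0395,-0.0],"roll":-16.4,"jaw":0.69},{"xyz":[-0.0081,-0.0471,-0.0],"roll":-19.6,"jaw":0.69},{"xyz":[-0.0111,-0.0545,-0.0],"roll":-22.9,"jaw":0.69},{"xyz":[-0.0144,-0.0618,-0.0],"roll":-26.2,"jaw":0.69}]
end 99.0
```

```bash
cat > plan.py <<'E'
import sys
from h import *
q=np.load("stand.npy");R=np.array([[np.cos(q[2]),-np.sin(q[2])],[np.sin(q[2]),np.cos(q[2])]])
def pose(s):
    d=arc(s+25)[0]-arc(s-25)[0];c=arc(s)[0];u=d/np.linalg.norm(d);n=np.array([-u[1],u[0]])
    ys=[];S=[arc(s-k)[0]-c for k in range(20,75)]
    ys=[p@n for p in S if 30<=-p@u<=62]
    w=np.degrees(arc(s+25)[1]-arc(s-62)[1])/35.6
    p=R@(c-46*u+0.45*(max(ys)+min(ys))/2*n)+q[:2]
    return np.r_[p,108,np.degrees(q[2]+np.arctan2(u[1],u[0]))-90-2.5*w]
if __name__=="__main__":
  s0=float(sys.argv[1])
  for ds in map(float,sys.argv[2:]):
    b=pose(s0);print("from",s0,b.round(1))
    print("["+",".join('{"xyz":[%.4f,%.4f,0],"roll":%.1f,"jaw":0.6}'%(x[0],x[1],r) for x,r in (rel(b,pose(s0+ds*(i+1))) for i in range(8)))+"]")
    s0+=8*ds
  print("end",s0)
E
python3 plan.py -79 3 6 6 6 6 6 6 6 4 
```

```text
from -79.0 [ 470.6 -123.9  108.   -65.5]
[{"xyz":[0.0000,-0.0030,0],"roll":-0.0,"jaw":0.6},{"xyz":[0.0000,-0.0060,0],"roll":-0.0,"jaw":0.6},{"xyz":[0.0000,-0.0090,0],"roll":-0.0,"jaw":0.6},{"xyz":[0.0000,-0.0120,0],"roll":-0.0,"jaw":0.6},{"xyz":[-0.0000,-0.0150,0],"roll":-0.0,"jaw":0.6},{"xyz":[-0.0000,-0.0180,0],"roll":-0.0,"jaw":0.6},{"xyz":[-0.0000,-0.0210,0],"roll":-0.0,"jaw":0.6},{"xyz":[-0.0000,-0.0240,0],"roll":-0.0,"jaw":0.6}]
from -55.0 [ 492.5 -114.   108.   -65.5]
[{"xyz":[0.0000,-0.0060,0],"roll":-0.0,"jaw":0.6},{"xyz":[0.0000,-0.0120,0],"roll":-0.0,"jaw":0.6},{"xyz":[0.0000,-0.0180,0],"roll":-0.0,"jaw":0.6},{"xyz":[0.0000,-0.0240,0],"roll":-0.0,"jaw":0.6},{"xyz":[-0.0000,-0.0300,0],"roll":-0.0,"jaw":0.6},{"xyz":[0.0001,-0.0360,0],"roll":0.0,"jaw":0.6},{"xyz":[0.0003,-0.0420,0],"roll":-0.2,"jaw":0.6},{"xyz":[0.0006,-0.0480,0],"roll":-0.8,"jaw":0.6}]
from -7.0 [536.4 -94.6 108.  -64.7]
[{"xyz":[0.0005,-0.0060,0],"roll":-0.9,"jaw":0.6},{"xyz":[0.0012,-0.0120,0],"roll":-2.0,"jaw":0.6},{"xyz":[0.0018,-0.0180,0],"roll":-3.5,"jaw":0.6},{"xyz":[0.0024,-0.0240,0],"roll":-5.2,"jaw
[... 2119 characters left out ...]
jaw":0.6},{"xyz":[0.0045,-0.0241,0],"roll":-9.5,"jaw":0.6},{"xyz":[0.0048,-0.0302,0],"roll":-11.3,"jaw":0.6},{"xyz":[0.0046,-0.0362,0],"roll":-12.9,"jaw":0.6},{"xyz":[0.0041,-0.0423,0],"roll":-14.1,"jaw":0.6},{"xyz":[0.0033,-0.0483,0],"roll":-15.0,"jaw":0.6}]
from 281.0 [648.  127.5 108.   42.4]
[{"xyz":[0.0005,-0.0040,0],"roll":-0.5,"jaw":0.6},{"xyz":[0.0008,-0.0080,0],"roll":-0.8,"jaw":0.6},{"xyz":[0.0010,-0.0120,0],"roll":-1.0,"jaw":0.6},{"xyz":[0.0011,-0.0160,0],"roll":-1.1,"jaw":0.6},{"xyz":[0.0012,-0.0200,0],"roll":-1.2,"jaw":0.6},{"xyz":[0.0012,-0.0240,0],"roll":-1.4,"jaw":0.6},{"xyz":[0.0012,-0.0280,0],"roll":-1.5,"jaw":0.6},{"xyz":[0.0012,-0.0320,0],"roll":-1.6,"jaw":0.6}]
end 313.0
```

```bash
python3 -m pendant '[{"xyz":[0,-0.003,0],"roll":0,"jaw":0.6},{"xyz":[0,-0.006,0],"roll":0,"jaw":0.6},{"xyz":[0,-0.009,0],"roll":0,"jaw":0.6},{"xyz":[0,-0.012,0],"roll":0,"jaw":0.6},{"xyz":[0,-0.015,0],"roll":0,"jaw":0.6},{"xyz":[0,-0.018,0],"roll":0,"jaw":0.6},{"xyz":[0,-0.021,0],"roll":0,"jaw":0.6},{"xyz":[0,-0.024,0],"roll":0,"jaw":0.6}]'
python3 -m pendant '[{"xyz":[0,-0.006,0],"roll":0,"jaw":0.6},{"xyz":[0,-0.012,0],"roll":0,"jaw":0.6},{"xyz":[0,-0.018,0],"roll":0,"jaw":0.6},{"xyz":[0,-0.024,0],"roll":0,"jaw":0.6},{"xyz":[0,-0.03,0],"roll":0,"jaw":0.6},{"xyz":[0.0001,-0.036,0],"roll":0,"jaw":0.6},{"xyz":[0.0003,-0.042,0],"roll":-0.2,"jaw":0.6},{"xyz":[0.0006,-0.048,0],"roll":-0.8,"jaw":0.6}]'
python3 - <<'E'
from h import *
import cv2
q=np.load("stand.npy");p,d=env.grab_frame("scene");W=cloud(d,"scene");hsv=cv2.cvtColor(p,cv2.COLOR_BGR2HSV).astype(int)
m=(hsv[...,0]>5)&(hsv[...,0]<25)&(hsv[...,1]>130)&(W[...,2]>140)&(W[...,2]<175)&(abs(W[...,0]-600)<130)&(abs(W[...,1])<210)
c=np.nanmedian(W[m],0);a=q[2];v=c[:2]-q[:2];print(m.sum(),c,"stand xy",np.cos(a)*v[0]+np.sin(a)*v[1],-np.sin(a)*v[0]+np.cos(a)*v[1])
cv2.imwrite("pics/s2.png",cv2.resize(p[120:300,180:420],None,fx=3,fy=3,interpolation=cv2.INTER_CUBIC))
E
```

```text
time_s: 4.2
ee_pos: [492.8, -114.4, 108.9]
ee_rot: [180.0, -0.0, -65.5]
force: [-1.4, -0.9, 0.8]
gripper_width: 36.2
time_s: 5.2
ee_pos: [537.0, -94.9, 108.9]
ee_rot: [180.0, -0.0, -64.7]
force: [-0.1, -0.3, 0.2]
gripper_width: 36.8
99 [576.28762403 -75.3912341  148.61592604] stand xy -8.726914336657671 -139.6604017129996
```

View pics/s2.png

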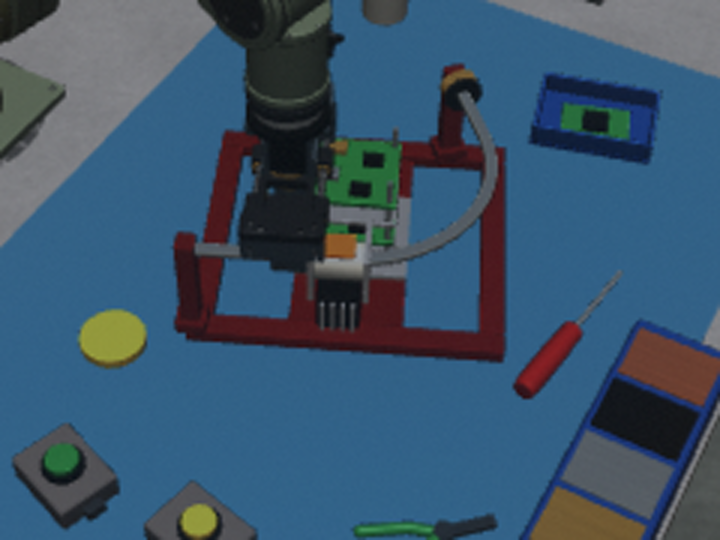

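The picture shows the head sliding ahead of the fingers, its orange top at (340,245). The measured s of -8.7 compares with -7 expected. I continue round the bend.

```bash
python3 -m pendant '[{"xyz":[0.0005,-0.006,0],"roll":-0.9,"jaw":0.6},{"xyz":[0.0012,-0.012,0],"roll":-2,"jaw":0.6},{"xyz":[0.0018,-0.018,0],"roll":-3.5,"jaw":0.6},{"xyz":[0.0024,-0.024,0],"roll":-5.2,"jaw":0.6},{"xyz":[0.0029,-0.0301,0],"roll":-7.2,"jaw":0.6},{"xyz":[0.0035,-0.0361,0],"roll":-9.5,"jaw":0.6},{"xyz":[0.0038,-0.0422,0],"roll":-11.8,"jaw":0.6},{"xyz":[0.004,-0.0483,0],"roll":-14.1,"jaw":0.6}]'
python3 -m pendant '[{"xyz":[0.0015,-0.0059,0],"roll":-2.3,"jaw":0.6},{"xyz":[0.0027,-0.0119,0],"roll":-4.6,"jaw":0.6},{"xyz":[0.0037,-0.018,0],"roll":-6.8,"jaw":0.6},{"xyz":[0.0046,-0.024,0],"roll":-9.2,"jaw":0.6},{"xyz":[0.0052,-0.0302,0],"roll":-11.7,"jaw":0.6},{"xyz":[0.0056,-0.0363,0],"roll":-14.1,"jaw":0.6},{"xyz":[0.0057,-0.0425,0],"roll":-16.6,"jaw":0.6},{"xyz":[0.0055,-0.0486,0],"roll":-19,"jaw":0.6}]'
python3 - <<'E'
from workcell import env
import cv2
s=env.state();print(s["force"],s["torque"],s["qpos"])
p,d=env.grab_frame("scene");cv2.imwrite("pics/s3.png",cv2.resize(p[120:300,180:420],None,fx=3,fy=3,interpolation=cv2.INTER_CUBIC))
E
```

```text
time_s: 6.25
ee_pos: [582.5, -78.0, 109.0]
ee_rot: [180.0, -0.0, -50.5]
force: [-1.4, -1.6, 0.4]
gripper_width: 36.3
time_s: 7.25
ee_pos: [623.5, -51.2, 109.0]
ee_rot: [-180.0, -0.0, -31.4]
force: [-0.5, -1.8, 0.2]
gripper_width: 36.6
[-0.53605623 -1.80652686  0.20493417] [-0.36091349  0.05394606  0.09115748] [-5.74570388e+00  2.60979953e+01  8.95371269e+01 -8.37190199e-03
  6.43465481e+01  2.57009183e+01]
```

View pics/s3.png

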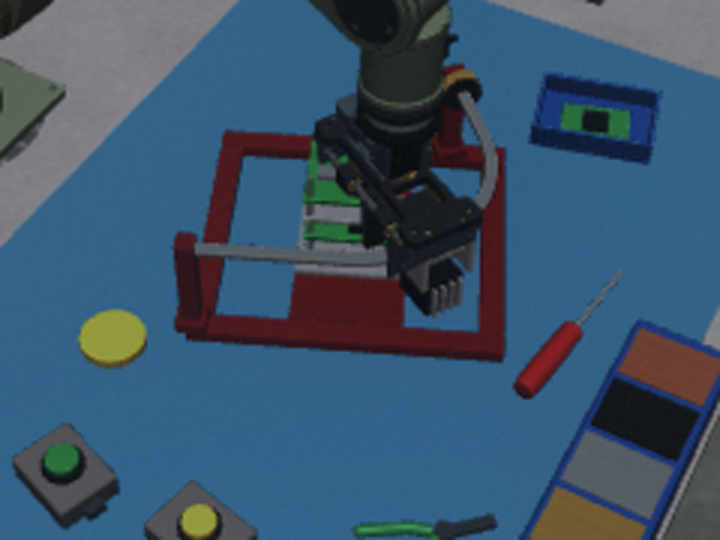

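The head is ahead of the fingers at about (440,275), turning with the bend. Forces are about 2 N.

```bash
python3 -m pendant '[{"xyz":[0.0016,-0.0059,0],"roll":-2.5,"jaw":0.6},{"xyz":[0.0029,-0.012,0],"roll":-4.9,"jaw":0.6},{"xyz":[0.004,-0.018,0],"roll":-7.4,"jaw":0.6},{"xyz":[0.0048,-0.0241,0],"roll":-9.8,"jaw":0.6},{"xyz":[0.0054,-0.0302,0],"roll":-12.3,"jaw":0.6},{"xyz":[0.0056,-0.0364,0],"roll":-14.7,"jaw":0.6},{"xyz":[0.0057,-0.0425,0],"roll":-17.2,"jaw":0.6},{"xyz":[0.0054,-0.0487,0],"roll":-19.6,"jaw":0.6}]'
python3 -m pendant '[{"xyz":[0.0016,-0.0059,0],"roll":-2.5,"jaw":0.6},{"xyz":[0.0029,-0.012,0],"roll":-4.9,"jaw":0.6},{"xyz":[0.004,-0.018,0],"roll":-7.4,"jaw":0.6},{"xyz":[0.0048,-0.0241,0],"roll":-9.8,"jaw":0.6},{"xyz":[0.0054,-0.0302,0],"roll":-12.3,"jaw":0.6},{"xyz":[0.0056,-0.0364,0],"roll":-14.7,"jaw":0.6},{"xyz":[0.0057,-0.0425,0],"roll":-17.2,"jaw":0.6},{"xyz":[0.0054,-0.0487,0],"roll":-19.6,"jaw":0.6}]'
```

```text
time_s: 8.3
ee_pos: [653.5, -12.4, 109.0]
ee_rot: [180.0, -0.0, -11.8]
force: [-0.3, -2.6, -0.2]
gripper_width: 36.6
time_s: 9.3
ee_pos: [668.6, 34.0, 109.0]
ee_rot: [180.0, 0.0, 7.8]
force: [-0.7, -2.3, 0.6]
gripper_width: 36.5
```

```bash
python3 -c "
from workcell import env
s=env.state();print(s['force'],s['torque'],s['qpos'])"; python3 plan.py 281 1.2 1
```

```text
[-0.73229786 -2.30257279  0.60573682] [-0.37610899 -0.10483742 -0.01036608] [ 1.93558821e+00  2.98746102e+01  8.29254886e+01 -1.33272115e-02
  6.72051885e+01 -5.81867577e+00]
from 281.0 [648.  127.5 108.   42.4]
[{"xyz":[0.0002,-0.0012,0],"roll":-0.2,"jaw":0.6},{"xyz":[0.0003,-0.0024,0],"roll":-0.3,"jaw":0.6},{"xyz":[0.0005,-0.0036,0],"roll":-0.4,"jaw":0.6},{"xyz":[0.0006,-0.0048,0],"roll":-0.5,"jaw":0.6},{"xyz":[0.0007,-0.0060,0],"roll":-0.7,"jaw":0.6},{"xyz":[0.0008,-0.0072,0],"roll":-0.7,"jaw":0.6},{"xyz":[0.0008,-0.0084,0],"roll":-0.8,"jaw":0.6},{"xyz":[0.0009,-0.0096,0],"roll":-0.9,"jaw":0.6}]
from 290.6 [642.1 135.2 108.   43.3]
[{"xyz":[0.0001,-0.0010,0],"roll":-0.1,"jaw":0.6},{"xyz":[0.0001,-0.0020,0],"roll":-0.1,"jaw":0.6},{"xyz":[0.0002,-0.0030,0],"roll":-0.1,"jaw":0.6},{"xyz":[0.0002,-0.0040,0],"roll":-0.2,"jaw":0.6},{"xyz":[0.0003,-0.0050,0],"roll":-0.2,"jaw":0.6},{"xyz":[0.0003,-0.0060,0],"roll":-0.2,"jaw":0.6},{"xyz":[0.0003,-0.0070,0],"roll":-0.2,"jaw":0.6},{"xyz":[0.0004,-0.0080,0],"roll":-0.3,"jaw":0.6}]
end 298.6
```

```bash
python3 -m pendant '[{"xyz":[0.0016,-0.0059,0],"roll":-2.5,"jaw":0.6},{"xyz":[0.0029,-0.012,0],"roll":-4.9,"jaw":0.6},{"xyz":[0.004,-0.018,0],"roll":-7.4,"jaw":0.6},{"xyz":[0.0048,-0.0241,0],"roll":-9.8,"jaw":0.6},{"xyz":[0.0054,-0.0302,0],"roll":-12.3,"jaw":0.6},{"xyz":[0.0056,-0.0364,0],"roll":-14.7,"jaw":0.6},{"xyz":[0.0057,-0.0425,0],"roll":-17.2,"jaw":0.6},{"xyz":[0.0054,-0.0487,0],"roll":-19.6,"jaw":0.6}]'
python3 -m pendant '[{"xyz":[0.0016,-0.0059,0],"roll":-2.5,"jaw":0.6},{"xyz":[0.0029,-0.012,0],"roll":-4.9,"jaw":0.6},{"xyz":[0.0039,-0.018,0],"roll":-7.4,"jaw":0.6},{"xyz":[0.0045,-0.0241,0],"roll":-9.5,"jaw":0.6},{"xyz":[0.0048,-0.0302,0],"roll":-11.3,"jaw":0.6},{"xyz":[0.0046,-0.0362,0],"roll":-12.9,"jaw":0.6},{"xyz":[0.0041,-0.0423,0],"roll":-14.1,"jaw":0.6},{"xyz":[0.0033,-0.0483,0],"roll":-15,"jaw":0.6}]'
python3 -m pendant '[{"xyz":[0.0002,-0.0012,0],"roll":-0.2,"jaw":0.6},{"xyz":[0.0003,-0.0024,0],"roll":-0.3,"jaw":0.6},{"xyz":[0.0005,-0.0036,0],"roll":-0.4,"jaw":0.6},{"xyz":[0.0006,-0.0048,0],"roll":-0.5,"jaw":0.6},{"xyz":[0.0007,-0.006,0],"roll":-0.7,"jaw":0.6},{"xyz":[0.0008,-0.0072,0],"roll":-0.7,"jaw":0.6},{"xyz":[0.0008,-0.0084,0],"roll":-0.8,"jaw":0.6},{"xyz":[0.0009,-0.0096,0],"roll":-0.9,"jaw":0.6}]'
python3 - <<'E'
from workcell import env
import cv2
for n in("scene","top"):
    p,d=env.grab_frame(n)
    a=p[110:230,250:410] if n=="scene" else p[150:270,150:310]
    cv2.imwrite(f"pics/{n}4.png",a)
import numpy as np
cv2.imwrite("pics/b4.png",cv2.resize(np.hstack([cv2.imread("pics/scene4.png"),cv2.imread("pics/top4.png")]),None,fx=2.5,fy=2.5,interpolation=cv2.INTER_CUBIC))
E
```

```text
time_s: 10.3
ee_pos: [667.5, 83.2, 109.0]
ee_rot: [180.0, -0.0, 27.4]
force: [-0.0, -1.1, 1.2]
gripper_width: 36.5
time_s: 11.3
ee_pos: [648.1, 127.5, 108.9]
ee_rot: [180.0, 0.0, 42.3]
force: [1.2, -2.6, 0.7]
gripper_width: 36.3
time_s: 12.3
ee_pos: [642.5, 134.9, 108.9]
ee_rot: [180.0, 0.0, 43.1]
force: [-0.8, -1.2, 0.9]
gripper_width: 36.5
```

View pics/b4.png

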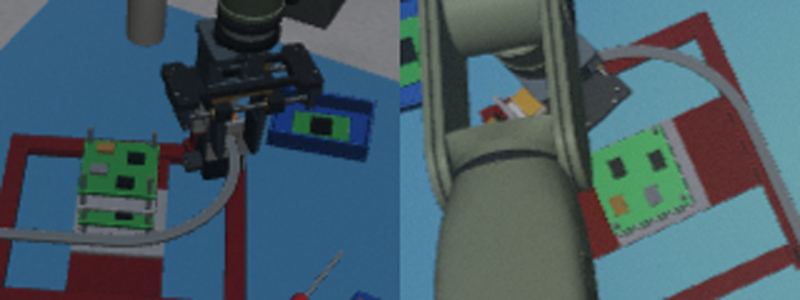

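The head is ahead of the fingers on the last straight, near the collar. Creeping in now.

```bash
python3 -m pendant '[{"xyz":[0.0001,-0.001,0],"roll":-0.1,"jaw":0.6},{"xyz":[0.0001,-0.002,0],"roll":-0.1,"jaw":0.6},{"xyz":[0.0002,-0.003,0],"roll":-0.1,"jaw":0.6},{"xyz":[0.0002,-0.004,0],"roll":-0.2,"jaw":0.6},{"xyz":[0.0003,-0.005,0],"roll":-0.2,"jaw":0.6},{"xyz":[0.0003,-0.006,0],"roll":-0.2,"jaw":0.6},{"xyz":[0.0003,-0.007,0],"roll":-0.2,"jaw":0.6},{"xyz":[0.0004,-0.008,0],"roll":-0.3,"jaw":0.6}]'
python3 -m pendant '[{"xyz":[0,-0.0005,0],"roll":-0.1,"jaw":0.6},{"xyz":[0,-0.001,0],"roll":-0.2,"jaw":0.6},{"xyz":[0,-0.0015,0],"roll":-0.3,"jaw":0.6},{"xyz":[0,-0.002,0],"roll":-0.4,"jaw":0.6},{"xyz":[0,-0.0025,0],"roll":-0.4,"jaw":0.6},{"xyz":[0,-0.003,0],"roll":-0.4,"jaw":0.6},{"xyz":[0,-0.0035,0],"roll":-0.4,"jaw":0.6},{"xyz":[0,-0.004,0],"roll":-0.4,"jaw":0.6}]'
```

```text
time_s: 13.4
ee_pos: [637.4, 141.0, 108.9]
ee_rot: [180.0, 0.0, 43.4]
force: [0.9, -0.8, 1.1]
gripper_width: 36.5
time_s: 14.4
ee_pos: [636.7, 141.8, 109.3]
ee_rot: [179.7, -0.0, 43.8]
force: [5.6, -8.0, 0.3]
gripper_width: 36.4
```

```bash
python3 - <<'E'
from h import *
import cv2
for n,(r,c) in {"top":((165,225),(165,245)),"scene":((130,190),(310,390))}.items():
    p,d=env.grab_frame(n);np.savez(f"pics/{n}5.npz",p=p,d=d)
    C=env.camera_params(n);K=C["camera_matrix"];T=np.linalg.inv(C["cam_to_world"])
    im=cv2.resize(p[r[0]:r[1],c[0]:c[1]],None,fx=6,fy=6,interpolation=cv2.INTER_CUBIC)
    for s,z in((333.8,151),(333.8,130),(303.8,155)):
        x=T[:3,:3]@np.r_[stand_pt(s)[0],z]+T[:3,3]
        cv2.circle(im,(int(6*(K[0,0]*x[0]/-x[2]+K[0,2]-c[0])),int(6*(K[1,1]*x[1]/x[2]+K[1,2]-r[0]))),2,(255,0,255),-1)
    cv2.imwrite(f"pics/{n}5.png",im)
cv2.imwrite("pics/b5.png",np.vstack([cv2.imread("pics/top5.png")[:300],cv2.imread("pics/scene5.png")[:300]]))
s=env.state();print(s["force"],s["ee_pos"])
E
```

```text
[ 5.06114047 -7.65949824 -0.26625417] [636.67621526 141.78936401 109.31115377]
```

View pics/b5.png

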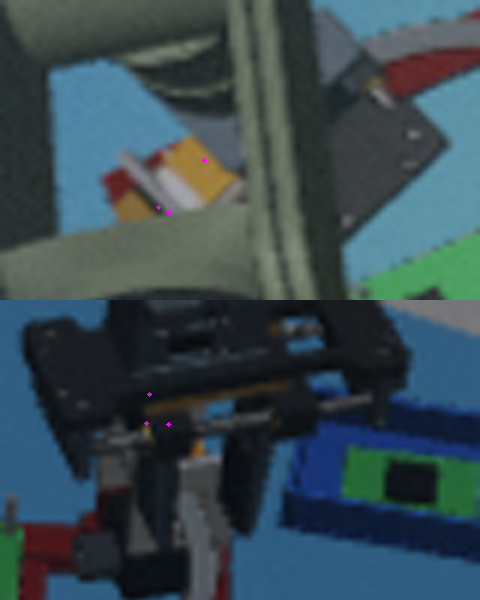

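The head's front flange sits directly against the brass collar at (135–160,205), with no blue gap, and the force rose to 9 N. One more millimetre will tell a stop from a jam.

```bash
python3 -m pendant '[{"xyz":[0,-0.0003,0],"roll":0,"jaw":0.6},{"xyz":[0,-0.0006,0],"roll":0,"jaw":0.6},{"xyz":[0,-0.0009,0],"roll":0,"jaw":0.6},{"xyz":[0,-0.0012,0],"roll":0,"jaw":0.6},{"xyz":[0,-0.0015,0],"roll":0,"jaw":0.6},{"xyz":[0,-0.0015,0],"roll":0,"jaw":0.6},{"xyz":[0,-0.0015,0],"roll":0,"jaw":0.6},{"xyz":[0,-0.0015,0],"roll":0,"jaw":0.6}]'
python3 - <<'E'
from h import *
import cv2
f=np.load("pics/top5.npz");W=cloud(f["d"],"top");p=f["p"]
hsv=cv2.cvtColor(p,cv2.COLOR_BGR2HSV).astype(int)
q=np.load("stand.npy");c,n=stand_pt(333.8);h=np.radians(n+90);u=np.array([np.cos(h),np.sin(h)])
v0=np.indices(p.shape[:2])
m=(v0[0]>=165)&(v0[0]<202)&(v0[1]>=178)&(v0[1]<207)&(W[...,2]>125)&(W[...,2]<175)
X=np.c_[(W[m][:,:2]-c)@u,(W[m][:,:2]-c)@np.array([-u[1],u[0]]),W[m][:,2],hsv[m]]
X=X[np.argsort(X[:,0])]
for a in np.arange(-70,45,5):
    k=X[(X[:,0]>=a)&(X[:,0]<a+5)]
    if len(k):print(a,len(k),np.median(k,0).round(0).tolist())
E
```

```text
time_s: 15.5
ee_pos: [636.7, 141.8, 109.5]
ee_rot: [179.5, -0.1, 43.9]
force: [7.3, -10.5, -0.0]
gripper_width: 36.4
-40 1 [-35.0, 12.0, 147.0, 18.0, 90.0, 110.0]
-35 14 [-31.0, 10.0, 148.0, 20.0, 138.0, 142.0]
-30 29 [-27.0, 1.0, 148.0, 20.0, 158.0, 157.0]
-25 19 [-23.0, 0.0, 149.0, 20.0, 157.0, 157.0]
-20 23 [-18.0, -1.0, 149.0, 18.0, 110.0, 157.0]
-15 16 [-13.0, -5.0, 145.0, 62.0, 12.0, 160.0]
-10 26 [-7.0, -10.0, 146.0, 110.0, 14.0, 130.0]
-5 22 [-2.0, -9.0, 156.0, 110.0, 17.0, 124.0]
0 11 [2.0, -11.0, 148.0, 20.0, 86.0, 65.0]
5 9 [8.0, -10.0, 150.0, 19.0, 133.0, 127.0]
10 10 [12.0, -13.0, 145.0, 19.0, 135.0, 124.0]
15 5 [17.0, -14.0, 146.0, 98.0, 61.0, 118.0]
```

The TCP did not move while the force rose to 12.8 N. Depth puts the flange at −7..0 mm and the collar from about 0, so the head is home. Backing off and lifting.

```bash
python3 -m pendant '[{"xyz":[0,0.002,0],"roll":0,"jaw":0.6},{"xyz":[0,0.004,0],"roll":0,"jaw":0.6},{"xyz":[0,0.006,0],"roll":0,"jaw":0.6},{"xyz":[0,0.009,0],"roll":0,"jaw":0.6},{"xyz":[0,0.012,0],"roll":0,"jaw":0.6},{"xyz":[0,0.012,0],"roll":0,"jaw":0.6},{"xyz":[0,0.012,0],"roll":0,"jaw":0.6},{"xyz":[0,0.012,-0.01],"roll":0,"jaw":0.6}]'
python3 -m pendant '[{"xyz":[0,0,-0.01],"roll":0,"jaw":0.6},{"xyz":[0,0,-0.03],"roll":0,"jaw":0.6},{"xyz":[0,0,-0.05],"roll":0,"jaw":0.6},{"xyz":[0,0,-0.07],"roll":0,"jaw":0.6},{"xyz":[0,0,-0.09],"roll":0,"jaw":0.6},{"xyz":[0,0,-0.11],"roll":0,"jaw":0.6},{"xyz":[0,0,-0.11],"roll":0,"jaw":1},{"xyz":[0,0,-0.11],"roll":0,"jaw":1}]'
python3 - <<'E'
from h import *
s=env.state();b=np.r_[s["ee_pos"],s["ee_rot"][2]];print(b,s["force"],s["gripper_width"])
print(rel(b,np.array([438,-354,b[2],b[3]])))
E
```

```text
time_s: 16.5
ee_pos: [641.2, 136.3, 118.5]
ee_rot: [-179.9, 0.1, 43.8]
force: [0.1, 0.1, -0.1]
gripper_width: 36.5
time_s: 17.5
ee_pos: [641.6, 136.3, 228.5]
ee_rot: [-180.0, 0.0, 43.8]
force: [-0.2, -0.5, -0.6]
gripper_width: 19.5
[641.5799296  136.27781262 228.50969999  43.79886429] [-0.17858078 -0.50850983 -0.55188865] 19.54894186587551
([-0.4863, 0.213, -0.0], np.float64(-0.0))
```

```bash
python3 -m pendant '[{"xyz":[-0.03,0.0131,0],"roll":0,"jaw":1},{"xyz":[-0.08,0.035,0],"roll":0,"jaw":1},{"xyz":[-0.13,0.0569,0],"roll":0,"jaw":1},{"xyz":[-0.18,0.0788,0],"roll":0,"jaw":1},{"xyz":[-0.23,0.1007,0],"roll":0,"jaw":1},{"xyz":[-0.28,0.1226,0],"roll":0,"jaw":1},{"xyz":[-0.33,0.1445,0],"roll":0,"jaw":1},{"xyz":[-0.38,0.1664,0],"roll":0,"jaw":1}]'
python3 -m pendant '[{"xyz":[-0.04,0.0175,0],"roll":0,"jaw":1},{"xyz":[-0.08,0.035,0],"roll":0,"jaw":1},{"xyz":[-0.1063,0.0466,0],"roll":0,"jaw":1},{"xyz":[-0.1063,0.0466,0.04],"roll":0,"jaw":1},{"xyz":[-0.1063,0.0466,0.08],"roll":0,"jaw":1},{"xyz":[-0.1063,0.0466,0.11],"roll":0,"jaw":1},{"xyz":[-0.1063,0.0466,0.13],"roll":0,"jaw":1},{"xyz":[-0.1063,0.0466,0.13],"roll":0,"jaw":1}]'
python3 - <<'E'
from h import *
import cv2
s=env.state();b=np.r_[s["ee_pos"],s["ee_rot"][2]];print(b,s["force"],s["gripper_width"])
p,d=env.grab_frame("top");W=cloud(d,"top");np.savez("pics/top6.npz",p=p,d=d)
q,e=env.grab_frame("scene");V=cloud(e,"scene")
hs=cv2.cvtColor(q,cv2.COLOR_BGR2HSV).astype(int)
f=np.load("pics/scene0.npz");V0=cloud(f["d"],"scene");h0=cv2.cvtColor(f["p"],cv2.COLOR_BGR2HSV).astype(int)
m=(h0[...,0]>45)&(h0[...,0]<85)&(h0[...,1]>120)&(np.hypot(V0[...,0]-438,V0[...,1]+354)<40)&(V0[...,2]>30)
print("key from scene cam",m.sum(),V0[m].mean(0),np.percentile(V0[m],[3,97],axis=0))
A=cv2.resize(p[150:330,150:330],None,fx=2.2,fy=2.2,interpolation=cv2.INTER_CUBIC)
B=cv2.resize(q[190:330,130:270],None,fx=396/140,fy=396/140,interpolation=cv2.INTER_CUBIC)
cv2.imwrite("pics/b6.png",np.hstack([A,B]))
E
```

```text
time_s: 18.5
ee_pos: [481.4, -248.0, 228.0]
ee_rot: [-179.9, 0.0, 43.8]
force: [1.2, -0.0, -0.3]
gripper_width: 0.1
time_s: 19.5
ee_pos: [436.8, -352.7, 96.6]
ee_rot: [-179.7, 0.0, 43.8]
force: [0.4, 0.5, 0.3]
gripper_width: 0.5
[ 436.81597438 -352.69423667   96.61710646   43.79546766] [0.40048757 0.53573638 0.29538749] 0.538893731534027
key from scene cam 107 [ 438.85124958 -360.85698321   44.19056523] [[ 422.736849   -374.48027051   36.25993124]
 [ 452.50134243 -345.52651168   49.03729489]]
```

View pics/b6.png

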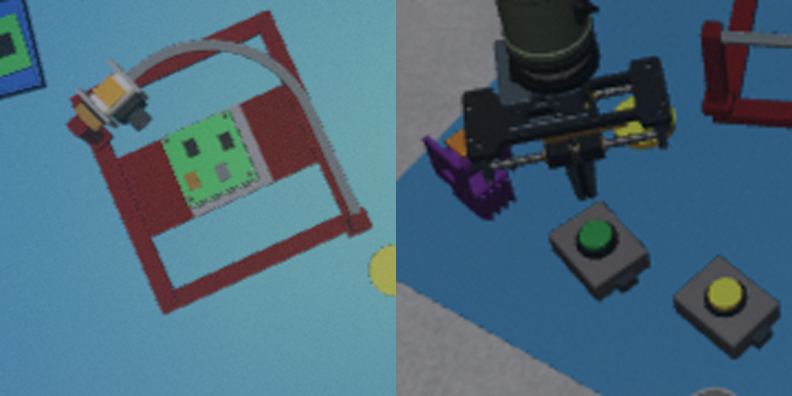

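The left picture shows the head upright against the collar at (105,105). The right one shows the shut fingers above the green key at (597,238), with the yellow key clear at (725,295). Descend and feel.

```bash
python3 -m pendant '[{"xyz":[-0.0014,0.0014,0.01],"roll":0,"jaw":1},{"xyz":[-0.0014,0.0014,0.02],"roll":0,"jaw":1},{"xyz":[-0.0014,0.0014,0.03],"roll":0,"jaw":1},{"xyz":[-0.0014,0.0014,0.037],"roll":0,"jaw":1},{"xyz":[-0.0014,0.0014,0.043],"roll":0,"jaw":1},{"xyz":[-0.0014,0.0014,0.046],"roll":0,"jaw":1},{"xyz":[-0.0014,0.0014,0.0475],"roll":0,"jaw":1},{"xyz":[-0.0014,0.0014,0.0475],"roll":0,"jaw":1}]'
python3 -m pendant '[{"xyz":[0,0,0.0003],"roll":0,"jaw":1},{"xyz":[0,0,0.0006],"roll":0,"jaw":1},{"xyz":[0,0,0.0009],"roll":0,"jaw":1},{"xyz":[0,0,0.0012],"roll":0,"jaw":1},{"xyz":[0,0,0.0015],"roll":0,"jaw":1},{"xyz":[0,0,0.0018],"roll":0,"jaw":1},{"xyz":[0,0,0.0021],"roll":0,"jaw":1},{"xyz":[0,0,0.0024],"roll":0,"jaw":1}]'
```

```text
time_s: 20.6
ee_pos: [438.4, -356.0, 51.6]
ee_rot: [180.0, 0.0, 43.8]
force: [0.2, 0.1, 0.3]
gripper_width: 0.6
time_s: 21.6
ee_pos: [438.3, -356.0, 49.0]
ee_rot: [180.0, 0.0, 43.8]
force: [-0.4, 0.3, 0.7]
gripper_width: 0.3
```

```bash
python3 -m pendant '[{"xyz":[0,0,0.0004],"roll":0,"jaw":1},{"xyz":[0,0,0.0008],"roll":0,"jaw":1},{"xyz":[0,0,0.0012],"roll":0,"jaw":1},{"xyz":[0,0,0.0016],"roll":0,"jaw":1},{"xyz":[0,0,0.002],"roll":0,"jaw":1},{"xyz":[0,0,0.0024],"roll":0,"jaw":1},{"xyz":[0,0,0.0028],"roll":0,"jaw":1},{"xyz":[0,0,0.003],"roll":0,"jaw":1}]'
python3 -m pendant '[{"xyz":[0,0,0.0001],"roll":0,"jaw":1},{"xyz":[0,0,0.0002],"roll":0,"jaw":1},{"xyz":[0,0,0.0003],"roll":0,"jaw":1},{"xyz":[0,0,0.0004],"roll":0,"jaw":1},{"xyz":[0,0,0.0005],"roll":0,"jaw":1},{"xyz":[0,0,0.0006],"roll":0,"jaw":1},{"xyz":[0,0,0.0007],"roll":0,"jaw":1},{"xyz":[0,0,0.0008],"roll":0,"jaw":1}]'
python3 -m pendant '[{"xyz":[0,0,0.0001],"roll":0,"jaw":1},{"xyz":[0,0,0.0002],"roll":0,"jaw":1},{"xyz":[0,0,0.0003],"roll":0,"jaw":1},{"xyz":[0,0,0.0004],"roll":0,"jaw":1},{"xyz":[0,0,0.0005],"roll":0,"jaw":1},{"xyz":[0,0,0.0006],"roll":0,"jaw":1},{"xyz":[0,0,0.0007],"roll":0,"jaw":1},{"xyz":[0,0,0.0008],"roll":0,"jaw":1}]'
```

```text
time_s: 22.6
ee_pos: [438.3, -356.0, 46.0]
ee_rot: [180.0, 0.0, 43.8]
force: [0.0, -0.4, 0.7]
gripper_width: 0.5
time_s: 23.6
ee_pos: [438.3, -356.0, 45.2]
ee_rot: [180.0, 0.0, 43.8]
force: [0.7, -0.0, 0.2]
gripper_width: 0.5
time_s: 24.6
ee_pos: [438.3, -356.0, 44.5]
ee_rot: [180.0, 0.0, 43.8]
force: [-0.1, 0.9, 1.1]
gripper_width: 0.2
```

```bash
python3 -m pendant '[{"xyz":[0,0,0.0001],"roll":0,"jaw":1},{"xyz":[0,0,0.0002],"roll":0,"jaw":1},{"xyz":[0,0,0.0003],"roll":0,"jaw":1},{"xyz":[0,0,0.0004],"roll":0,"jaw":1},{"xyz":[0,0,0.0005],"roll":0,"jaw":1},{"xyz":[0,0,0.0006],"roll":0,"jaw":1},{"xyz":[0,0,0.0007],"roll":0,"jaw":1},{"xyz":[0,0,0.0008],"roll":0,"jaw":1}]'
```

```text
time_s: 25.6
ee_pos: [438.3, -356.0, 43.7]
ee_rot: [180.0, 0.0, 43.8]
force: [-0.1, 1.1, 0.2]
gripper_width: 0.5
```

```bash
python3 -m pendant '[{"xyz":[0,0,0.0001],"roll":0,"jaw":1},{"xyz":[0,0,0.0002],"roll":0,"jaw":1},{"xyz":[0,0,0.0003],"roll":0,"jaw":1},{"xyz":[0,0,0.0004],"roll":0,"jaw":1},{"xyz":[0,0,0.0005],"roll":0,"jaw":1},{"xyz":[0,0,0.0006],"roll":0,"jaw":1},{"xyz":[0,0,0.0007],"roll":0,"jaw":1},{"xyz":[0,0,0.0008],"roll":0,"jaw":1}]'
```

```text
time_s: 26.6
ee_pos: [438.3, -356.0, 42.8]
ee_rot: [180.0, 0.0, 43.8]
force: [-0.1, -0.1, -0.4]
gripper_width: 0.8
```

```bash
python3 -m pendant '[{"xyz":[0,0,0.0001],"roll":0,"jaw":1},{"xyz":[0,0,0.0002],"roll":0,"jaw":1},{"xyz":[0,0,0.0003],"roll":0,"jaw":1},{"xyz":[0,0,0.0004],"roll":0,"jaw":1},{"xyz":[0,0,0.0005],"roll":0,"jaw":1},{"xyz":[0,0,0.0006],"roll":0,"jaw":1},{"xyz":[0,0,0.0007],"roll":0,"jaw":1},{"xyz":[0,0,0.0008],"roll":0,"jaw":1}]'
```

```text
time_s: 27.6
ee_pos: [438.3, -356.0, 42.1]
ee_rot: [180.0, 0.0, 43.8]
force: [0.0, -0.4, 0.6]
gripper_width: 0.6
```

```bash
python3 -m pendant '[{"xyz":[0,0,0.0001],"roll":0,"jaw":1},{"xyz":[0,0,0.0002],"roll":0,"jaw":1},{"xyz":[0,0,0.0003],"roll":0,"jaw":1},{"xyz":[0,0,0.0004],"roll":0,"jaw":1},{"xyz":[0,0,0.0005],"roll":0,"jaw":1},{"xyz":[0,0,0.0006],"roll":0,"jaw":1},{"xyz":[0,0,0.0007],"roll":0,"jaw":1},{"xyz":[0,0,0.0008],"roll":0,"jaw":1}]'
```

```text
time_s: 28.6
ee_pos: [438.3, -356.0, 41.3]
ee_rot: [180.0, 0.0, 43.8]
force: [0.3, -0.9, 0.1]
gripper_width: 0.7
```

```bash
python3 -m pendant '[{"xyz":[0,0,0.0001],"roll":0,"jaw":1},{"xyz":[0,0,0.0002],"roll":0,"jaw":1},{"xyz":[0,0,0.0003],"roll":0,"jaw":1},{"xyz":[0,0,0.0004],"roll":0,"jaw":1},{"xyz":[0,0,0.0005],"roll":0,"jaw":1},{"xyz":[0,0,0.0006],"roll":0,"jaw":1},{"xyz":[0,0,0.0007],"roll":0,"jaw":1},{"xyz":[0,0,0.0008],"roll":0,"jaw":1}]'
```

```text
time_s: 29.6
ee_pos: [438.3, -356.0, 40.5]
ee_rot: [180.0, 0.0, 43.8]
force: [-0.6, -0.6, 0.3]
gripper_width: 0.4
```

```bash
python3 - <<'E'
from h import *
import cv2
s=env.state();print(s["force"],s["ee_pos"])
q,e=env.grab_frame("scene");V=cloud(e,"scene")
c=env.camera_params("scene");K=c["camera_matrix"];T=np.linalg.inv(c["cam_to_world"])
im=cv2.resize(q[240:310,160:250],None,fx=8,fy=8,interpolation=cv2.INTER_CUBIC)
for P in(s["ee_pos"],s["ee_pos"]+[0,0,50]):
    x=T[:3,:3]@P+T[:3,3];cv2.circle(im,(int(8*(K[0,0]*x[0]/-x[2]+K[0,2]-160)),int(8*(K[1,1]*x[1]/x[2]+K[1,2]-240))),3,(255,0,255),-1)
cv2.imwrite("pics/s7.png",im)
E
```

```text
[-0.57988366 -0.58661172  0.25099716] [ 438.29247718 -355.98050103   40.46770654]
```

View pics/s7.png

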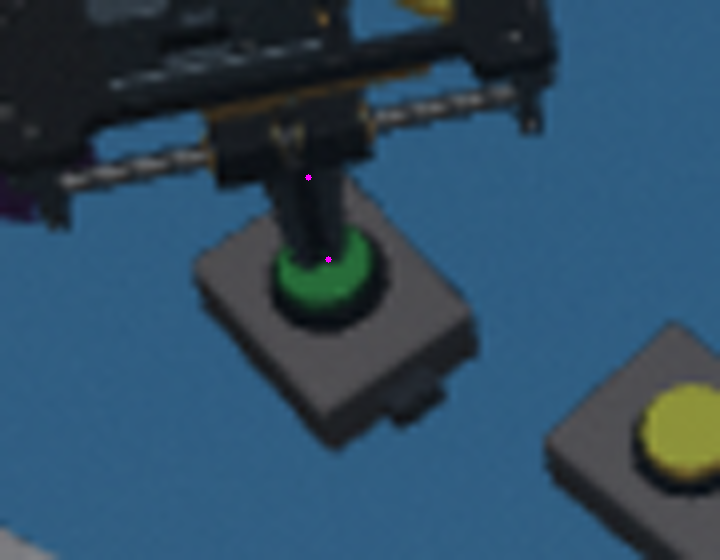

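The tips are over the green key, at about (325,262), with the key centre at about (327,270). There is no load yet, so I keep creeping.

```bash
python3 -m pendant '[{"xyz":[0,0,0.0001],"roll":0,"jaw":1},{"xyz":[0,0,0.0002],"roll":0,"jaw":1},{"xyz":[0,0,0.0003],"roll":0,"jaw":1},{"xyz":[0,0,0.0004],"roll":0,"jaw":1},{"xyz":[0,0,0.0005],"roll":0,"jaw":1},{"xyz":[0,0,0.0006],"roll":0,"jaw":1},{"xyz":[0,0,0.0007],"roll":0,"jaw":1},{"xyz":[0,0,0.0008],"roll":0,"jaw":1}]'
```

```text
time_s: 30.65
ee_pos: [438.3, -356.0, 39.7]
ee_rot: [180.0, 0.0, 43.8]
force: [-1.1, 0.8, -0.2]
gripper_width: 0.6
```

```bash
python3 -m pendant '[{"xyz":[0,0,0.0001],"roll":0,"jaw":1},{"xyz":[0,0,0.0002],"roll":0,"jaw":1},{"xyz":[0,0,0.0003],"roll":0,"jaw":1},{"xyz":[0,0,0.0004],"roll":0,"jaw":1},{"xyz":[0,0,0.0005],"roll":0,"jaw":1},{"xyz":[0,0,0.0006],"roll":0,"jaw":1},{"xyz":[0,0,0.0007],"roll":0,"jaw":1},{"xyz":[0,0,0.0008],"roll":0,"jaw":1}]'
```

```text
time_s: 31.65
ee_pos: [438.3, -356.0, 38.9]
ee_rot: [180.0, 0.0, 43.8]
force: [-0.1, -1.1, 0.5]
gripper_width: 0.4
```

```bash
python3 -m pendant '[{"xyz":[0,0,0.0001],"roll":0,"jaw":1},{"xyz":[0,0,0.0002],"roll":0,"jaw":1},{"xyz":[0,0,0.0003],"roll":0,"jaw":1},{"xyz":[0,0,0.0004],"roll":0,"jaw":1},{"xyz":[0,0,0.0005],"roll":0,"jaw":1},{"xyz":[0,0,0.0006],"roll":0,"jaw":1},{"xyz":[0,0,0.0007],"roll":0,"jaw":1},{"xyz":[0,0,0.0008],"roll":0,"jaw":1}]'
```

```text
time_s: 32.65
ee_pos: [438.3, -356.0, 38.1]
ee_rot: [180.0, 0.0, 43.8]
force: [0.0, -0.4, -0.2]
gripper_width: 0.4
```

```bash
python3 - <<'E'
from h import *
import cv2
s=env.state();print(s["force"],s["torque"],s["effort"].round(2))
q,e=env.grab_frame("scene");f=np.load("pics/scene0.npz")
D=[]
for _ in range(5):
    D.append(env.grab_frame("scene")[1])
e=np.median(D,0)
V=cloud(e,"scene");V0=cloud(f["d"],"scene")
def grn(p):
    h=cv2.cvtColor(p,cv2.COLOR_BGR2HSV).astype(int);return (h[...,0]>45)&(h[...,0]<85)&(h[...,1]>120)
near=np.hypot(V0[...,0]-438,V0[...,1]+356)<35
a=grn(f["p"])&near;b=grn(q)&near
print("green px",a.sum(),b.sum(),"both",(a&b).sum())
k=a&b;print("key z before",np.median(V0[k][:,2]),"now",np.median(V[k][:,2]))
v,u=np.nonzero(a);print("before u,v",u.min(),u.max(),v.min(),v.max());v,u=np.nonzero(b);print("now",u.min(),u.max(),v.min(),v.max())
pod=near&~a&(abs(V0[...,2]-30)<6)&(cv2.cvtColor(f["p"],cv2.COLOR_BGR2HSV)[...,1]<60);print("pod top z",np.median(V0[pod][:,2]),pod.sum(),np.median(V[pod][:,2]))
g=cv2.cvtColor(q,cv2.COLOR_BGR2GRAY)
t=(g<60)&(abs(V[...,0]-438)<40)&(abs(V[...,1]+356)<40)&(V[...,2]>48)&(V[...,2]<110)
print("finger",t.sum(),np.percentile(V[t],[1,50,99],axis=0).round(1))
v,u=np.nonzero(t)
for r in range(v.min(),v.max()+1):
    w=t[r];print(r,u[v==r].min(),u[v==r].max(),V[r][w].mean(0).round(1))
cv2.imwrite("pics/s8.png",cv2.resize(q[250:300,170:230],None,fx=10,fy=10,interpolation=cv2.INTER_CUBIC))
E
```

```text
[ 0.03348012 -0.36791822 -0.21843318] [ 0.09420237 -0.09036829 -0.01503666] [ 0.000e+00 -4.304e+01 -1.858e+01 -2.000e-02  8.000e-02  0.000e+00]
green px 107 76 both 76
key z before 44.42190649139309 now 44.328816386108656
before u,v 194 206 268 278
now 194 206 268 278
pod top z 29.72461968667767 225 29.907810080508625
finger 81 [[ 441.3 -378.1   62.5]
 [ 447.6 -368.5   89.4]
 [ 458.  -362.8  109.7]]
263 198 202 [ 453.1 -365.5  108.6]
264 193 202 [ 448.9 -368.6  104.8]
265 194 202 [ 448.5 -369.9  101.5]
266 194 202 [ 448.2 -370.5   97.3]
267 195 202 [ 448.5 -369.9   92.1]
268 195 202 [ 447.3 -369.6   86. ]
269 195 203 [ 448.5 -369.9   82.5]
270 196 203 [ 449.3 -369.7   78. ]
271 196 203 [ 448.1 -369.5   72. ]
272 197 202 [ 448.3 -370.9   69.1]
273 197 202 [ 446.9 -371.9   64.4]
```

View pics/s8.png

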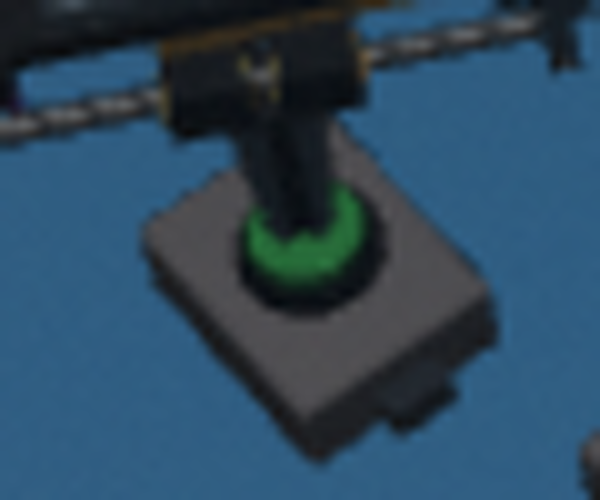

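Key depth is unchanged (44.4 mm), so it is untouched. The visible finger edge sits higher than the TCP suggests. I go on in 2.4 mm calls, always less than the key's safe travel, and read the force after each.

```bash
python3 -m pendant '[{"xyz":[0,0,0.0003],"roll":0,"jaw":1},{"xyz":[0,0,0.0006],"roll":0,"jaw":1},{"xyz":[0,0,0.0009],"roll":0,"jaw":1},{"xyz":[0,0,0.0012],"roll":0,"jaw":1},{"xyz":[0,0,0.0015],"roll":0,"jaw":1},{"xyz":[0,0,0.0018],"roll":0,"jaw":1},{"xyz":[0,0,0.0021],"roll":0,"jaw":1},{"xyz":[0,0,0.0024],"roll":0,"jaw":1}]'
```

```text
time_s: 33.95
ee_pos: [438.3, -356.0, 35.6]
ee_rot: [180.0, 0.0, 43.8]
force: [-0.2, -0.7, -0.4]
gripper_width: 0.7
```

```bash
python3 -m pendant '[{"xyz":[0,0,0.0003],"roll":0,"jaw":1},{"xyz":[0,0,0.0006],"roll":0,"jaw":1},{"xyz":[0,0,0.0009],"roll":0,"jaw":1},{"xyz":[0,0,0.0012],"roll":0,"jaw":1},{"xyz":[0,0,0.0015],"roll":0,"jaw":1},{"xyz":[0,0,0.0018],"roll":0,"jaw":1},{"xyz":[0,0,0.0021],"roll":0,"jaw":1},{"xyz":[0,0,0.0024],"roll":0,"jaw":1}]'
python3 - <<'E'
from h import *
import cv2
q,e=env.grab_frame("scene");V=cloud(e,"scene")
h=cv2.cvtColor(q,cv2.COLOR_BGR2HSV).astype(int);k=(h[...,0]>45)&(h[...,0]<85)&(h[...,1]>120)
k[:262]=0;k[285:]=0;k[:,:185]=0;k[:,215:]=0;print("green",k.sum(),np.median(V[k][:,2]))
for r in range(264,284):print(r,"".join("#" if x else "." for x in k[r,188:212]),V[r,200].round(0),q[r,200])
E
```

```text
time_s: 34.95
ee_pos: [438.3, -356.0, 33.3]
ee_rot: [180.0, 0.0, 43.8]
force: [-0.6, 0.2, -0.8]
gripper_width: 0.0
green 66 44.192418592852164
264 ........................ [ 453. -366.  105.] [34 29 22]
265 ........................ [ 453. -367.  100.] [33 28 20]
266 ........................ [ 451. -366.   94.] [30 24 18]
267 ........................ [ 454. -370.   96.] [28 23 17]
268 ...............#........ [ 452. -368.   88.] [29 23 18]
269 ...............##....... [ 452. -370.   85.] [24 19 15]
270 ...............###...... [ 450. -369.   78.] [24 20 15]
271 .......#.......####..... [ 449. -369.   72.] [20 15 11]
272 .......##.......###..... [ 448. -369.   66.] [22 18 13]
273 ......###......####..... [ 449. -370.   64.] [25 28 16]
274 ......####..######...... [ 447. -369.   55.] [34 51 22]
275 .......###########...... [ 444. -368.   47.] [ 55 103  37]
276 .......##########....... [ 444. -368.   43.] [ 54 104  37]
277 ........########........ [ 446. -371.   43.] [47 79 32]
278 ..........####.......... [ 446. -372.   39.] [30 42 19]
279 ........................ [ 445. -372.   33.] [22 20 13]
280 ........................ [ 447. -374.   33.] [20 15 10]
281 ........................ [ 449. -377.   33.] [42 38 37]
282 ........................ [ 449. -378.   28.] [77 74 75]
283 ........................ [ 450. -380.   27.] [82 79 80]
```

The lowest finger edge now shows at z≈53 against the key's 44, so about 9 mm remains.

```bash
python3 -m pendant '[{"xyz":[0,0,0.0003],"roll":0,"jaw":1},{"xyz":[0,0,0.0006],"roll":0,"jaw":1},{"xyz":[0,0,0.0009],"roll":0,"jaw":1},{"xyz":[0,0,0.0012],"roll":0,"jaw":1},{"xyz":[0,0,0.0015],"roll":0,"jaw":1},{"xyz":[0,0,0.0018],"roll":0,"jaw":1},{"xyz":[0,0,0.0021],"roll":0,"jaw":1},{"xyz":[0,0,0.0024],"roll":0,"jaw":1}]'
```

```text
time_s: 36.0
ee_pos: [438.3, -356.0, 30.9]
ee_rot: [180.0, 0.0, 43.8]
force: [-0.4, 0.4, -0.5]
gripper_width: 0.4
```

```bash
python3 -m pendant '[{"xyz":[0,0,0.0003],"roll":0,"jaw":1},{"xyz":[0,0,0.0006],"roll":0,"jaw":1},{"xyz":[0,0,0.0009],"roll":0,"jaw":1},{"xyz":[0,0,0.0012],"roll":0,"jaw":1},{"xyz":[0,0,0.0015],"roll":0,"jaw":1},{"xyz":[0,0,0.0018],"roll":0,"jaw":1},{"xyz":[0,0,0.0021],"roll":0,"jaw":1},{"xyz":[0,0,0.0024],"roll":0,"jaw":1}]'
```

```text
time_s: 37.0
ee_pos: [438.3, -356.0, 28.5]
ee_rot: [180.0, 0.0, 43.8]
force: [-0.8, 0.7, 0.9]
gripper_width: 0.5
```

```bash
python3 -m pendant '[{"xyz":[0,0,0.0002],"roll":0,"jaw":1},{"xyz":[0,0,0.0004],"roll":0,"jaw":1},{"xyz":[0,0,0.0006],"roll":0,"jaw":1},{"xyz":[0,0,0.0008],"roll":0,"jaw":1},{"xyz":[0,0,0.001],"roll":0,"jaw":1},{"xyz":[0,0,0.0012],"roll":0,"jaw":1},{"xyz":[0,0,0.0014],"roll":0,"jaw":1},{"xyz":[0,0,0.0016],"roll":0,"jaw":1}]'
```

```text
time_s: 38.0
ee_pos: [438.3, -356.0, 26.9]
ee_rot: [180.0, 0.0, 43.8]
force: [-0.4, -0.7, -0.4]
gripper_width: 0.2
```

```bash
python3 -m pendant '[{"xyz":[0,0,0.0002],"roll":0,"jaw":1},{"xyz":[0,0,0.0004],"roll":0,"jaw":1},{"xyz":[0,0,0.0006],"roll":0,"jaw":1},{"xyz":[0,0,0.0008],"roll":0,"jaw":1},{"xyz":[0,0,0.001],"roll":0,"jaw":1},{"xyz":[0,0,0.0012],"roll":0,"jaw":1},{"xyz":[0,0,0.0014],"roll":0,"jaw":1},{"xyz":[0,0,0.0016],"roll":0,"jaw":1}]'
```

```text
time_s: 39.0
ee_pos: [438.3, -356.0, 25.3]
ee_rot: [180.0, 0.0, 43.8]
force: [0.6, 0.8, 0.4]
gripper_width: 0.6
```

```bash
python3 -m pendant '[{"xyz":[0,0,0.0002],"roll":0,"jaw":1},{"xyz":[0,0,0.0004],"roll":0,"jaw":1},{"xyz":[0,0,0.0006],"roll":0,"jaw":1},{"xyz":[0,0,0.0008],"roll":0,"jaw":1},{"xyz":[0,0,0.001],"roll":0,"jaw":1},{"xyz":[0,0,0.0012],"roll":0,"jaw":1},{"xyz":[0,0,0.0014],"roll":0,"jaw":1},{"xyz":[0,0,0.0016],"roll":0,"jaw":1}]'
python3 - <<'E'
from h import *
import cv2
q,e=env.grab_frame("scene");V=cloud(e,"scene")
h=cv2.cvtColor(q,cv2.COLOR_BGR2HSV).astype(int);k=(h[...,0]>45)&(h[...,0]<85)&(h[...,1]>120)
k[:262]=0;k[285:]=0;k[:,:185]=0;k[:,215:]=0;print("green",k.sum(),np.median(V[k][:,2]))
for r in range(266,281):print(r,"".join("#" if x else "." for x in k[r,188:212]),V[r,200].round(0),q[r,200])
E
```

```text
time_s: 40.0
ee_pos: [438.3, -356.0, 23.7]
ee_rot: [180.0, 0.0, 43.8]
force: [0.5, 0.3, -0.9]
gripper_width: 0.3
green 50 43.6340438640467
266 ........................ [ 451. -366.   95.] [31 26 20]
267 ........................ [ 450. -366.   87.] [28 23 18]
268 ........................ [ 451. -368.   86.] [28 23 19]
269 ................#....... [ 451. -368.   82.] [25 20 16]
270 ................##...... [ 450. -369.   77.] [22 17 13]
271 .......#........###..... [ 450. -370.   74.] [21 17 13]
272 .......#........###..... [ 448. -369.   67.] [20 16 11]
273 ......###.......###..... [ 449. -370.   64.] [20 14 11]
274 ......###.......###..... [ 447. -369.   56.] [19 15 11]
275 ......####......##...... [ 447. -370.   52.] [21 18 10]
276 .......###..#####....... [ 447. -371.   49.] [31 47 20]
277 ........########........ [ 448. -373.   46.] [44 73 30]
278 ..........#####......... [ 445. -371.   37.] [30 43 19]
279 ........................ [ 446. -373.   35.] [24 20 14]
280 ........................ [ 449. -377.   38.] [20 15  9]
```

```bash
python3 -m pendant '[{"xyz":[0,0,0.0002],"roll":0,"jaw":1},{"xyz":[0,0,0.0004],"roll":0,"jaw":1},{"xyz":[0,0,0.0006],"roll":0,"jaw":1},{"xyz":[0,0,0.0008],"roll":0,"jaw":1},{"xyz":[0,0,0.001],"roll":0,"jaw":1},{"xyz":[0,0,0.0012],"roll":0,"jaw":1},{"xyz":[0,0,0.0014],"roll":0,"jaw":1},{"xyz":[0,0,0.0016],"roll":0,"jaw":1}]'
```

```text
time_s: 41.05
ee_pos: [438.3, -356.0, 22.1]
ee_rot: [180.0, 0.0, 43.8]
force: [-0.6, -0.3, -0.0]
gripper_width: 0.5
```

```bash
python3 -m pendant '[{"xyz":[0,0,0.0002],"roll":0,"jaw":1},{"xyz":[0,0,0.0004],"roll":0,"jaw":1},{"xyz":[0,0,0.0006],"roll":0,"jaw":1},{"xyz":[0,0,0.0008],"roll":0,"jaw":1},{"xyz":[0,0,0.001],"roll":0,"jaw":1},{"xyz":[0,0,0.0012],"roll":0,"jaw":1},{"xyz":[0,0,0.0013],"roll":0,"jaw":1},{"xyz":[0,0,0.0013],"roll":0,"jaw":1}]'
```

```text
time_s: 42.05
ee_pos: [438.3, -356.0, 21.1]
ee_rot: [180.0, 0.0, 43.8]
force: [-1.3, 0.9, 4.8]
gripper_width: 0.7
```

Contact: 4.8 N at TCP z 21.1, which is at most about 1 mm of travel. I go on in 0.1–0.2 mm rows.

```bash
python3 -m pendant '[{"xyz":[0,0,0.0002],"roll":0,"jaw":1},{"xyz":[0,0,0.0004],"roll":0,"jaw":1},{"xyz":[0,0,0.0006],"roll":0,"jaw":1},{"xyz":[0,0,0.0008],"roll":0,"jaw":1},{"xyz":[0,0,0.001],"roll":0,"jaw":1},{"xyz":[0,0,0.0012],"roll":0,"jaw":1},{"xyz":[0,0,0.0012],"roll":0,"jaw":1},{"xyz":[0,0,0.0012],"roll":0,"jaw":1}]'
```

```text
time_s: 43.05
ee_pos: [438.3, -356.0, 20.0]
ee_rot: [180.0, 0.0, 43.8]
force: [-1.3, 1.0, 6.8]
gripper_width: 0.1
```

```bash
python3 -m pendant '[{"xyz":[0,0,0.0001],"roll":0,"jaw":1},{"xyz":[0,0,0.0002],"roll":0,"jaw":1},{"xyz":[0,0,0.0003],"roll":0,"jaw":1},{"xyz":[0,0,0.0004],"roll":0,"jaw":1},{"xyz":[0,0,0.0005],"roll":0,"jaw":1},{"xyz":[0,0,0.0006],"roll":0,"jaw":1},{"xyz":[0,0,0.0007],"roll":0,"jaw":1},{"xyz":[0,0,0.0007],"roll":0,"jaw":1}]'
```

```text
time_s: 44.05
ee_pos: [438.3, -356.0, 19.2]
ee_rot: [180.0, 0.0, 43.8]
force: [-0.4, 1.1, 5.1]
gripper_width: 0.5
```

The force dropped from 6.8 to 5.1 N at about 2.8 mm of travel, so the click has passed. I press 0.3 mm more for margin, then release.

```bash
python3 -m pendant '[{"xyz":[0,0,0.0002],"roll":0,"jaw":1},{"xyz":[0,0,0.0003],"roll":0,"jaw":1},{"xyz":[0,0,0.0003],"roll":0,"jaw":1},{"xyz":[0,0,-0.003],"roll":0,"jaw":1},{"xyz":[0,0,-0.015],"roll":0,"jaw":1},{"xyz":[0,0,-0.04],"roll":0,"jaw":1},{"xyz":[0,0,-0.08],"roll":0,"jaw":1},{"xyz":[0,0,-0.1],"roll":0,"jaw":1}]'
python3 -m pendant '[{"xyz":[0,0,-0.02],"roll":0,"jaw":1},{"xyz":[0,0,-0.02],"roll":0,"jaw":1},{"xyz":[0,0,-0.02],"roll":0,"jaw":1},{"xyz":[0,0,-0.02],"roll":0,"jaw":1},{"xyz":[0,0,-0.02],"roll":0,"jaw":1},{"xyz":[0,0,-0.02],"roll":0,"jaw":1},{"xyz":[0,0,-0.02],"roll":0,"jaw":1},{"xyz":[0,0,-0.02],"roll":0,"jaw":1}]'
python3 - <<'E'
from h import *
import cv2
p,d=env.grab_frame("top");q,e=env.grab_frame("scene");V=cloud(e,"scene")
h=cv2.cvtColor(q,cv2.COLOR_BGR2HSV).astype(int);k=(h[...,0]>45)&(h[...,0]<85)&(h[...,1]>120)
k[:262]=0;k[285:]=0;k[:,:185]=0;k[:,215:]=0;print("key",k.sum(),np.median(V[k][:,2]),env.state()["force"])
A=cv2.resize(p[140:340,90:390],None,fx=2,fy=2);B=cv2.resize(q[140:300,180:400],(600,436))[:200]
cv2.imwrite("pics/b9.png",np.vstack([A[:400],B]))
E
```

```text
time_s: 45.05
ee_pos: [439.2, -356.8, 121.4]
ee_rot: [179.8, -0.0, 43.8]
force: [-0.1, -0.5, 0.5]
gripper_width: 0.5
time_s: 46.05
ee_pos: [438.3, -356.0, 138.9]
ee_rot: [180.0, -0.0, 43.8]
force: [0.8, -0.2, 0.2]
gripper_width: 0.6
key 107 44.919256230088195 [ 0.15289272 -0.76080275 -0.08735812]
```

View pics/b9.png

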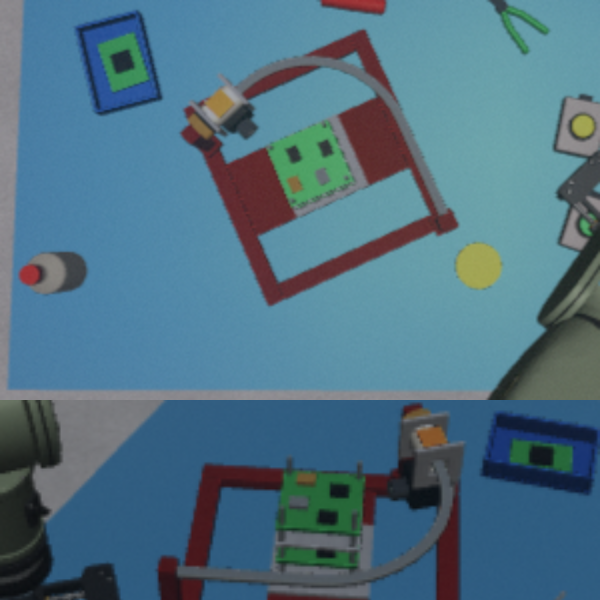

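The head is upright against the collar at (210,110), with the stack, tray, flask and disc in place. The key is back up at its full 107 px and z≈44.9, and the arm is clear.

```bash
python3 -c "
from workcell import env
print(env.job_done())"
```

```text
the job is handed in; nothing more can be done
None
```

The head is home against the collar and the green record key has been pressed through its click and released. I handed the job in at about 46 s of the 67 s allowed; it reports no verdict.

**Head:** I pushed it round the bend at about rod height with a finger on each side of the rod, at about 2 to 3 N. At the collar the force rose to about 12.8 N and the tool stopped moving, well under the 25 N limit. Depth put the front flange within about 2 mm of the collar face. The last pictures show the head upright against the collar, with no visible gap.

**Green key:** The force peaked at about 6.8 N and dropped to about 5.1 N at an estimated 2.8 mm of travel. I pressed 0.3 mm further for margin, to about 3.1 mm by my estimate, then let go. The key's pixel count and depth are back to their values from before the press, so it is up again.

**Surroundings:** In the last pictures the board stack, tray, panel, flask and disc look undisturbed. I did not measure their positions, and the driver and pliers were only partly in view. I pressed only the green key. The arm was clear and unloaded at hand-in.

**Disagreement:** The key first took load at a TCP height of about 21 to 22 mm, while the cameras put its top at about 44 mm. The shut fingertips therefore seem to end about 22 mm short of the reported TCP. I pressed by force and picture rather than by the reported height.

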